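# Hang the rinsed drinker on the drying carousel

### The arm

A 6-joint arm with a two-finger parallel gripper is mounted at the origin on a cart in front of the work surface, level with it; the furniture and walls round the work are solid. World frame = base frame: x ahead of the robot, y to its left, z up, the work surface at z = 0. Lengths are in mm, angles in degrees, forces in N, time in s.
With the tool pointing down it reaches from about 300 to 850 mm from the base axis. Payload 4.2 kg.
Tool frame: the origin (TCP) lies at the very end of the fingers, on their centre line; the grasp point (between the pads) lies 19 mm behind it (env.grip_point_offset is the distance from the TCP to the grasp point, in mm); z points along the fingers, y is the line along which they close (so a half turn about z gives the same grasp; the last joint's range is limited). The gripper opens to 91 mm and grips with 3 to 60 N. Pads are 32 mm wide; open, the fingers measure 118 mm over their backs; the gripper's body (76 mm by 178 mm) begins 60 mm behind the grasp point.
Start: joints at [-77.922, 18.312, 89.639, -0, 72.044, -1.146], TCP at [131.537, -559.771, 185.776] pointing down, gripper open.
Joint ranges: [-177.97, 177.97], [-48.28, 115.42], [12.27, 149.76], [-77.06, 257.06], [2.81, 150.46], [-146.56, 146.56]. Speed limits (degrees/s): [147.25, 147.25, 180, 180, 180, 180].

### API

Orientations are given as [roll, pitch, yaw] about the fixed x, y, z axes, in that order (R = Rz(yaw) Ry(pitch) Rx(roll)).
In Python, from workcell import env gives the robot as it stands. The module is installed in compiled form; this text tells all that it offers.
- The arm moves only by the tool arm_command, never from a script. Its argument "rows" is a list of rows, each an object with "delta_pos": the shift along the tool's x, y, z in mm, a list of three; "roll": the turn about the tool's z in units of 5 degrees (1.0 is 5 degrees); "jaw": the opening in per cent of the stroke, from 0 (shut) to 100 (fully open). A call has 1 to 20 rows; each row is the pose to reach, as a shift and turn from the pose commanded when the call began, along the tool's axes at that moment; what a row does not reach only later rows make up. A row lasts 1/12 s, in which the tool goes at most 41.7 mm and 7.16 degrees, less where a joint would pass 70% of its speed; a pose out of reach is approached as far as the arm can. A call with a gripper value outside its range is refused whole. The fingers move at their own pace and stop on an object; "squeeze" is the grip in N (left out, the last holds). Time passes only in rows, so rows that repeat a pose let the fingers close. It gives the time, the measured TCP pose, the force, the opening and the grip force at its end, in the units of the state.
- env.state(): the state, without advancing time (a new reading comes with each control period).
- env.grab_frame(name): name is "scene" or "side" or "wrist"; returns a dict with "img" (480x640x3 uint8, blue, green, red), "z_map" (480x640 float32, mm along the optical axis (not along the pixel's ray), 0 where there is no reading), "fov_y" (degrees; the focal length in pixels is half the picture's height over the tangent of half this angle, whatever the lens; pixels are square), "cx", "cy" (the principal point, pixels), "R" (3x3) and "t" (3): a world point X has camera coordinates R X + t; the wrist camera has in their place "T_tool_cam" (4x4, takes a point from camera to tool coordinates, whose origin is the TCP and whose axes are the flange's). Camera axes: x right, y down, z forward; pixel columns grow to the right and rows downward; lengths in mm; the calibration is good to about 2 mm. The wrist camera is an equidistant fisheye: a pixel r from the principal point sees the ray r / f radians off the axis. A picture is of the moment at which its call begins: read the wrist's pose just before it.
- env.job_done(): hands the job in; it is judged then, once.
The state is a dict: "time_s": time; "qpos": joint angles; "qvel": joint speeds; "effort": joint torques, N m; "ee_pos": TCP position; "ee_rot": TCP orientation; "force": force on the tool from outside, world axes, zero at the start; "torque": the same for the moment, N m; "gripper_width": finger opening in mm; "gripper_force": force on a finger pad.
Only numpy, scipy, OpenCV 4.12 (cv2) and the standard library are available. Lean on these libraries where they do the work, as an engineer would, in place of code of your own. Each camera call takes 0.05 s, during which the arm holds its last target. There are 200 camera calls.

### The job

First turn the drying carousel by its crank knob until the empty arm points squarely over the middle of the drip dish. Then pick up the drinker from the table and hang it in that fork: slide its neck all the way into the slot, feeling for the end, and gently let the collar down until it lies flat behind the raised lip, so that it hangs free and upright above the dish. Go gently: the drinker must not be pushed against the carousel with more than about 10 N, and leave the bowl, the jar and the dropper bottle where they are.

Things in the scene. Friction and masses are not known exactly. Their poses are not given: they have to be found in the camera images.
- drinker: Loose upright round steel drinker, 126 mm tall, about 90 g. Origin: centre of its foot, z up its axis. From the foot up: body 35 mm across to 62 mm; neck 11 mm across (with a cone at its root to 68 mm) to 86 mm; collar 24 mm across, 86 to 90 mm; white grip 16 mm across, 90 to 126 mm: take it here from above, fingertips ending above the collar.
- carousel: Fixed base of the drying carousel, foot 160 mm across. Origin on the turning axis at table height, z up; its -x points to its front with the drip dish. The head turns about z, up to 290 mm across; top cap 100 mm across at 178 to 186 mm height. Four arms at right angles, three with like drinkers fixed in their forks (grips up to 165 mm height).
- drip_dish (a point): Centre of the inner floor of the white drip dish (84 mm across, rim 14 mm high), 100 mm in front of the turning axis.
- rotor (a joint): Turn of the carousel's head, rad, anticlockwise from above positive; at 0 or 2 pi the empty fork is exactly over the drip dish. Turns from -0.6 to 6.9, starts anywhere from 1.0 to 5.28, has about 0.2 N m of friction and stays where it is left.
- crank (a point): Foot of the black crank knob on the head's top cap, 38 mm from the turning axis, opposite the empty fork, 190 mm above the table. The knob is an upright cylinder 14 mm across, 34 mm tall above this point; it spins freely about its own axis, so it can be held while it is led round in a circle.
- empty_place (a point): Nominal hanging place on the empty arm, 100 mm from the turning axis, 125 mm high; -x points outward along the arm, y across, z up. The fork is clamped on the arm by a thumb screw, so the true place lies up to 15 mm farther in or out along the arm (not measured: look or feel). The fork plate's upper face is at this height. The fork holds fast to 30 N.
- bowl: Loose round blue-grey feed bowl, 129 mm across, 39 mm high; origin under its centre. To be left alone.
- jar: Loose glass jar, 62 mm across, 60 mm high; origin under its centre. To be left alone.
- dropper: Loose brown dropper bottle, 33 mm across, 102 mm high; origin under its centre. To be left alone.
- head_axis (a point): Point on the axis at 125 mm height where the empty arm begins; axes as empty_place. About its true place, the fork is: plate 4 mm thick, 36 mm wide; slot 14 mm wide, open outward, closed end 6.5 mm inward; splayed tine tips to 30 mm outward; on the tines a lip 6 mm high, 13.5 to 17.5 mm outward. The collar passes over the lip and goes down behind it, with 2.5 mm of play.
There are look-alikes about, which are no part of the job. Leave any turquoise look-alike of the drinker alone.

How it is judged:
By the outcome, as a careful person would: the job done as asked, in the order asked, and still so for the second after the job is handed in, with the robot touching nothing.
It also fails if it takes over 64 s, if anything falls off the work surface, if the arm or the gripper's body presses on something with over 40 N, if the wrist force passes 120 N, or if a joint passes its speed limit or range.

## Working session

There is one attempt and no reset: what is moved stays moved. The work goes in short steps, Python scripts to look and compute and a tool call to move; the robot and the scene stay as the last step left them, time stands still between calls to the robot, and variables do not carry over. Pictures are saved under pics/ and viewed, at most 10 in all, crops included, and the job is handed in when it is done.

Besides the shell and the picture viewer there is one more tool, called after "Emit:" as name(argument=value, ...), one argument or row to a line, values as JSON. arm_command: Moves the arm, as the interface text tells. Its arguments: {"type":"object","properties":{"rows":{"type":"array"},"squeeze":{"type":"number"}},"required":["rows"]}

```bash
mkdir -p pics; cat > h.py <<'E'
import numpy as np, cv2, json
from workcell import env
def grab(n,save=None):
    s=env.state(); g=env.grab_frame(n); g['s']=s
    g['f']=240/np.tan(np.radians(g['fov_y']/2))
    if save: cv2.imwrite('pics/'+save,g['img'])
    return g
def rot(rpy):
    from scipy.spatial.transform import Rotation as R
    return R.from_euler('xyz',rpy,degrees=True).as_matrix()
def cloud(g):  # world points for pinhole cams
    v,u=np.mgrid[0:480,0:640]; z=g['z_map']
    c=np.stack([(u-g['cx'])/g['f']*z,(v-g['cy'])/g['f']*z,z],-1)
    return (c-g['t'])@g['R']
def ray_plane(g,u,v,h):
    d=np.array([(u-g['cx'])/g['f'],(v-g['cy'])/g['f'],1])@g['R']; o=-g['R'].T@g['t']
    return o+d*(h-o[2])/d[2]
E
python3 - <<'E'
from h import *
a=grab('scene');b=grab('side')
cv2.imwrite('pics/scene.png',a['img']);cv2.imwrite('pics/side.png',b['img'])
np.set_printoptions(precision=2,suppress=True)
for g in (a,b): print(-g['R'].T@g['t'],g['R'][2],g['f'],g['cx'],g['cy'])
print(env.state())
w=env.grab_frame('wrist');print(w['T_tool_cam'],w['fov_y'])
E
```

```text
[-173.   435.6  930.1] [ 0.64 -0.33 -0.7 ] 499.04594516161745 319.1537856541547 238.10834052168272
[-365.47  177.11 1134.6 ] [ 0.67 -0.09 -0.74] 579.8846069541006 328.847592817741 251.57768334005817
{'time_s': 0.1, 'qpos': array([-77.92,  18.35,  89.7 ,   0.  ,  72.04,  -1.15]), 'qvel': array([-0.05, -0.02, -0.17, -0.03, -0.05,  0.05]), 'effort': array([  0.  , -41.33, -23.25,   0.07,   0.04,  -0.  ]), 'ee_pos': array([ 131.43, -559.28,  185.02]), 'ee_rot': array([-179.91,   -0.  ,   13.22]), 'force': array([ 0.14, -0.43,  0.57]), 'torque': array([0.07, 0.  , 0.06]), 'gripper_force': 0.0, 'gripper_width': 91.16146509809747}
[[   0.     -0.95   -0.3    85.97]
 [   1.      0.     -0.     -0.2 ]
 [   0.     -0.3     0.95 -199.18]
 [   0.      0.      0.      1.  ]] 65.70646984690485
```

View pics/scene.png

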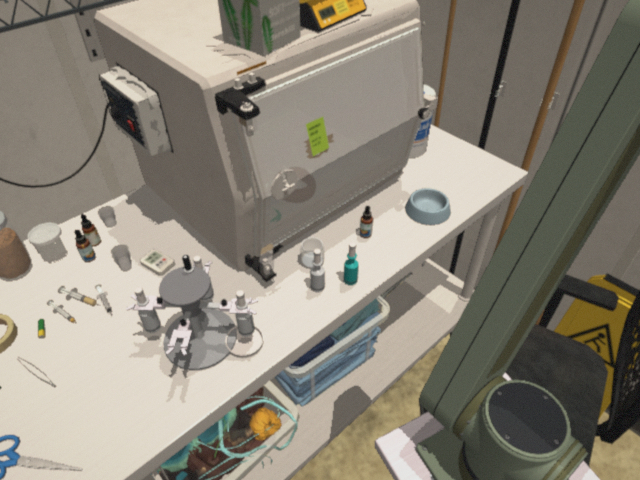

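View pics/side.png

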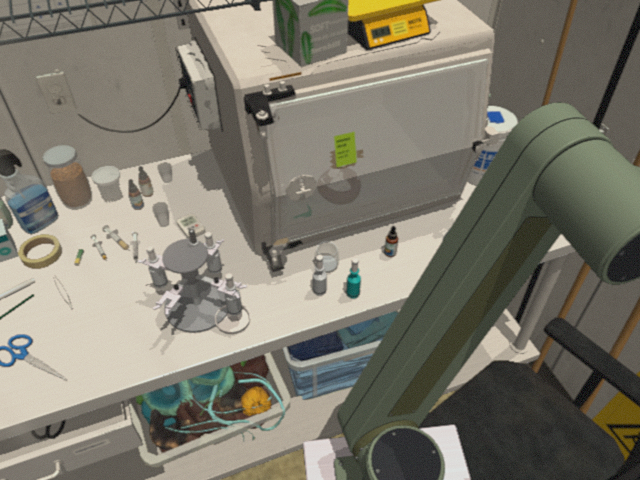

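Scene picture: steel drinker at (317,272). Look-alikes are the turquoise drinker at (351,266) and the three fixed drinkers at (148,313), (243,313) and (198,265); the dropper is at (366,222). The cap is at (185,287), the knob at (186,264), the empty fork near (180,345) and the dish near (243,341). I choose the loose steel one at (317,272).

```bash
cat > m.py <<'E'
from h import *
np.set_printoptions(precision=1,suppress=True)
for n in ('scene','side'):
    g=grab(n); P=cloud(g); ok=g['z_map']>0; x,y,z=P[...,0],P[...,1],P[...,2]
    hsv=cv2.cvtColor(g['img'],cv2.COLOR_BGR2HSV)
    print(n,'table z',np.median(z[ok&(abs(z)<15)]))
    u0,v0={'scene':(185,287),'side':(185,257)}[n]
    c=P[v0,u0]; print('cap px',c)
    near=np.hypot(x-c[0],y-c[1])<75
    m=ok&near&(abs(z-186)<5); 
    pts=np.stack([x[m],y[m]],1).astype(np.float32); (cc,r)=cv2.minEnclosingCircle(pts); print('cap circ',cc,r,pts.mean(0))
    m=ok&(np.hypot(x-c[0],y-c[1])<60)&(z>196)&(z<230); print('knob',P[m].mean(0),z[m].max() if m.any() else 0,m.sum())
    m=ok&(np.hypot(x-cc[0],y-cc[1])<160)&(z>118)&(z<134)&(np.hypot(x-cc[0],y-cc[1])>60)
    a=np.degrees(np.arctan2(y[m]-cc[1],x[m]-cc[0])); print('arm ang hist',np.histogram(a,36,(-180,180))[0])
    m=ok&(np.hypot(x-cc[0],y-cc[1])<160)&(z>145)&(z<172)&(np.hypot(x-cc[0],y-cc[1])>60)
    l,L,S,C=cv2.connectedComponentsWithStats(m.astype(np.uint8))
    for i in range(1,l):
        if S[i,4]>15:
            q=P[L==i].mean(0); print('grip',C[i],q,np.degrees(np.arctan2(q[1]-cc[1],q[0]-cc[0])),np.hypot(q[1]-cc[1],q[0]-cc[0]))
    # loose things
    for nm,(u,v) in {'scene':{'drinker':(317,272),'turq':(351,266),'dropper':(366,222),'bowl':(428,208),'jar':(312,250)},'side':{'drinker':(320,275),'turq':(354,280),'dropper':(391,243)}}[n].items():
        q=P[v,u]; m=ok&(np.hypot(x-q[0],y-q[1])<30)&(z>20)&(z<140)
        mt=m&(z>94)
        print(nm,q,'top',z[m].max() if m.any() else 0,P[m].mean(0),'hi',P[mt].mean(0) if mt.any() else None)
E
python3 m.py; python3 - <<'E'
from h import *
g=grab('scene');i=g['img'][220:400,110:380];cv2.imwrite('pics/c1.png',cv2.resize(i,None,fx=2.9,fy=2.9,interpolation=cv2.INTER_CUBIC))
E
```

```text
scene table z -0.5463054245504814
cap px [514.2 381.6 184.6]
cap circ (519.9923706054688, 380.1603088378906) 50.60931396484375 [516.4 381.9]
knob [550.  362.2 213.3] 225.6795235312314 99
arm ang hist [  0   0   0   0  20 238 118   5   0   0   0   0   0   5  54   4   0   0
   0   0   0   0  18  79 214  21   0   0   0   0   0  39 149 147  28   0]
grip [197.5 261.3] [595.7 335.6 158.5] -30.505826531294932 87.8327991818109
grip [139.3 292.8] [566.3 465.4 158.3] 61.49710240545519 96.99852065585718
grip [240.2 296.2] [463.5 289.3 158.9] -121.8745595086969 107.0477646909154
drinker [525.9  86.7  64.6] top 127.45851947282704 [526.6  85.2  68.4] hi [529.9  83.9 113.7]
turq [507.6   5.7  61.9] top 129.022722015411 [508.5   4.8  67.7] hi [511.6   2.8 114.1]
dropper [ 627.5 -108.6   57.7] top 101.09136195352092 [ 631.  -112.2   55.8] hi [ 635.8 -116.    97.9]
bowl [ 645.5 -328.5    3.7] top 0 [nan nan nan] hi None
jar [644.4  41.    9.7] top 139.7885986146608 [650.7  45.   72.4] hi [667.3  47.2 120.4]
side table z 0.8663717070522177
cap px [510.8 379.8 189.1]
cap circ (520.5264282226562, 382.931
[... 240 characters left out ...]
8  36   0]
grip [207.8 236.7] [596.6 336.5 159.5] -31.37406014594721 89.14054464901744
grip [150.  250.8] [566.7 466.  158.9] 60.935615203577356 95.05385991522796
grip [228.6 278.3] [464.5 288.9 159.4] -120.80757112654827 109.43855970998017
drinker [527.9  81.6  68.4] top 131.32259484250906 [527.2  84.6  69.1] hi [531.2  83.5 114.5]
turq [505.3   2.3  65.9] top 130.02596726054782 [509.3   3.9  69.1] hi [512.7   3.1 114.7]
dropper [ 627.1 -112.4   53. ] top 104.77244941730872 [ 631.9 -112.8   57.7] hi [ 637.5 -115.1   98.3]m.py:24: RuntimeWarning: Mean of empty slice.
  print(nm,q,'top',z[m].max() if m.any() else 0,P[m].mean(0),'hi',P[mt].mean(0) if mt.any() else None)
  ret = um.true_divide(
```

View pics/c1.png

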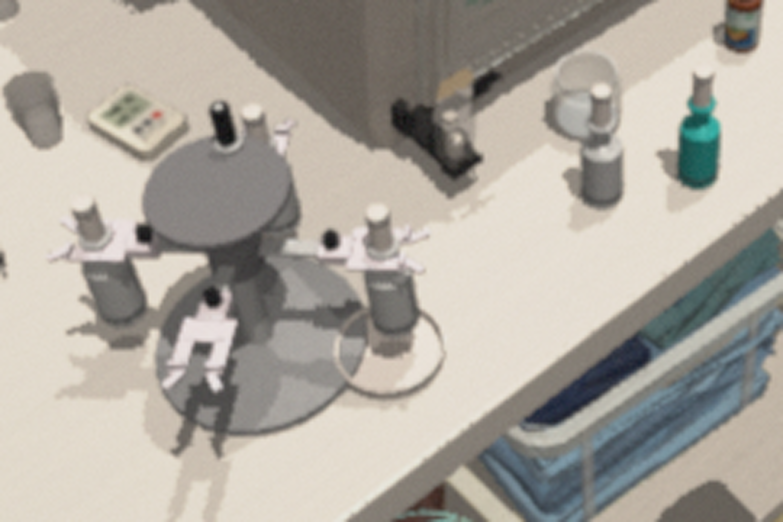

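Crop: the steel drinker at (602,150) with white grip is free-standing; turquoise at (700,130); empty fork at (205,345), a fixed drinker is over the dish now; knob (222,122).

```bash
cat > m2.py <<'E'
from h import *
from scipy.optimize import least_squares
np.set_printoptions(precision=1,suppress=True)
def fit(p):
    r=least_squares(lambda q:np.hypot(p[:,0]-q[0],p[:,1]-q[1])-q[2],[*p.mean(0),40],loss='soft_l1').x
    return r
for n in ('scene','side'):
    g=grab(n); P=cloud(g); ok=g['z_map']>0; x,y,z=P[...,0],P[...,1],P[...,2]
    u,v={'scene':(244,340),'side':(233,319)}[n]
    d=ray_plane(g,u,v,7); print(n,'dish guess',d)
    m=ok&(np.hypot(x-d[0],y-d[1])<60)&(z>9)&(z<19); print('rim n',m.sum(),'fit',fit(np.stack([x[m],y[m]],1)))
    # cap edge: ellipse contour rays on z=186
    c=(ok&(np.hypot(x-518,y-381)<60)&(abs(z-186)<6)).astype(np.uint8)
    k=max(cv2.findContours(c,0,1)[0],key=cv2.contourArea); hull=cv2.convexHull(k)[:,0]
    print('cap fit',fit(np.array([ray_plane(g,a,b,186)[:2] for a,b in k[:,0]])))
    # foot
    m=ok&(np.hypot(x-518,y-381)<95)&(z>3)&(z<25); print('foot z',np.percentile(z[m],[10,50,90]))
    sat=cv2.cvtColor(g['img'],cv2.COLOR_BGR2GRAY)
    # enclosure
    for zl in (100,200,300):
        m=ok&(abs(z-zl)<20)&(x<800)&(x>450)&(np.hypot(x-518,y-381)>170)&(y>-400)
        q=P[m]
        for lo in range(-300,450,75):
            s=q[(q[:,1]>=lo)&(q[:,1]<lo+75)]
            if len(s)>10: print(zl,'y',lo,'minx %.0f p5 %.0f'%(s[:,0].min(),np.percentile(s[:,0],5)),end='; ')
        print()
    if n=='scene': print('jar',ray_plane(g,311,253,30),'bowl',ray_plane(g,428,206,20))
E
python3 m2.py
```

```text
scene dish guess [468.5 297.5   7. ]
rim n 526 fit [469.7 299.6  43.5]
cap fit [517.3 381.2  49.2]
foot z [ 7.5 11.4 14.9]
100 y -300 minx 741 p5 742; 100 y -225 minx 720 p5 723; 100 y -150 minx 631 p5 634; 100 y -75 minx 502 p5 509; 100 y 0 minx 503 p5 508; 100 y 75 minx 523 p5 526; 100 y 150 minx 577 p5 590; 100 y 225 minx 651 p5 655; 
200 y -300 minx 722 p5 726; 200 y -225 minx 702 p5 706; 200 y -150 minx 684 p5 686; 200 y -75 minx 662 p5 667; 200 y 0 minx 642 p5 647; 200 y 75 minx 623 p5 627; 200 y 150 minx 617 p5 620; 200 y 225 minx 635 p5 644; 
300 y -300 minx 721 p5 726; 300 y -225 minx 701 p5 707; 300 y -150 minx 682 p5 687; 300 y -75 minx 662 p5 666; 300 y 0 minx 641 p5 646; 300 y 75 minx 617 p5 620; 300 y 150 minx 613 p5 620; 300 y 225 minx 636 p5 644; 
jar [618.1  56.7  30. ] bowl [ 638.1 -320.2   20. ]
side dish guess [466.6 296.5   7. ]
rim n 391 fit [468.8 300.5  41.9]
cap fit [518.9 382.   49.3]
foot z [ 7.2 13.1 17.1]
100 y -300 minx 740 p5 747; 100 y -225 minx 724 p5 726; 100 y -150 minx 623 p5 635; 100 y -75 minx 505 p5 511; 100 y 0 minx 500 p5 509; 100 y 75 minx 521 p5 527; 100 y 150 minx 580 p5 592; 100 y 225 minx 651 p5 654; 
200 y -300 minx 726 p5 728; 200 y -225 minx 705 p5 708; 200 y -150 minx 685 p5 689; 200 y -75 minx 665 p5 669; 200 y 0 minx 643 p5 649; 200 y 75 minx 624 p5 629; 200 y 150 minx 617 p5 621; 200 y 225 minx 637 p5 641; 
300 y -300 minx 725 p5 729; 300 y -225 minx 704 p5 709; 300 y -150 minx 683 p5 689; 300 y -75 minx 662 p5 667; 300 y 0 minx 643 p5 648; 300 y 75 minx 615 p5 621; 300 y 150 minx 614 p5 621; 300 y 225 minx 637 p5 642;
```

```bash
cat > d.py <<'E'
import sys
from h import *
# usage: d.py x y z yaw  -> delta in tool axes & roll units from current measured pose
s=env.state(); R=rot(s['ee_rot']); a=[float(v) for v in sys.argv[1:]]
for i in range(0,len(a),4):
    d=R.T@(np.array(a[i:i+3])-s['ee_pos']); dy=(a[i+3]-s['ee_rot'][2]+180)%360-180
    print('delta',np.round(d,1),'roll',round(-dy/5,2))
print('pose',np.round(s['ee_pos'],1),np.round(s['ee_rot'],1),'F',np.round(s['force'],1),'w',round(s['gripper_width'],1),'t',s['time_s'])
E
python3 d.py 420 0 300 103
```

```text
delta [ 408.9 -478.9 -114.3] roll -17.96
pose [ 131.5 -559.7  185.7] [-180.    -0.    13.2] F [-0.3 -0.1  0.5] w 90.9 t 0.4
```

Emit:
arm_command(
  rows=[
    {"delta_pos": [40, -40, -40], "roll": -1, "jaw": 50},
    {"delta_pos": [409, -479, -114], "roll": -18, "jaw": 50},
    {"delta_pos": [409, -479, -114], "roll": -18, "jaw": 50},
    {"delta_pos": [409, -479, -114], "roll": -18, "jaw": 50},
    {"delta_pos": [409, -479, -114], "roll": -18, "jaw": 50},
    {"delta_pos": [409, -479, -114], "roll": -18, "jaw": 50},
    {"delta_pos": [409, -479, -114], "roll": -18, "jaw": 50},
    {"delta_pos": [409, -479, -114], "roll": -18, "jaw": 50},
    {"delta_pos": [409, -479, -114], "roll": -18, "jaw": 50},
    {"delta_pos": [409, -479, -114], "roll": -18, "jaw": 50},
    {"delta_pos": [409, -479, -114], "roll": -18, "jaw": 50},
    {"delta_pos": [409, -479, -114], "roll": -18, "jaw": 50},
    {"delta_pos": [409, -479, -114], "roll": -18, "jaw": 50},
    {"delta_pos": [409, -479, -114], "roll": -18, "jaw": 50},
    {"delta_pos": [409, -479, -114], "roll": -18, "jaw": 50},
    {"delta_pos": [409, -479, -114], "roll": -18, "jaw": 50},
    {"delta_pos": [409, -479, -114], "roll": -18, "jaw": 50},
    {"delta_pos": [409, -479, -114], "roll": -18, "jaw": 50},
    {"delta_pos": [409, -479, -114], "roll": -18, "jaw": 50},
    {"delta_pos": [409, -479, -114], "roll": -18, "jaw": 50},
  ],
)

```text
time_s: 2.07
ee_pos: [419.4, -1.0, 299.5]
ee_rot: [-180.0, 0.0, 103.1]
force: [0.1, -0.4, -0.2]
gripper_width: 45.5
gripper_force: 0.0
```

```bash
python3 d.py 480 320 300 193
```

```text
delta [298.8 131.9  -0.7] roll -17.97
pose [419.4  -1.  299.5] [-180.     0.   103.1] F [ 0.1 -0.4 -0.2] w 45.5 t 2.0667
```

Emit:
arm_command(
  rows=[
    {"delta_pos": [35, 15, 0], "roll": -1, "jaw": 45},
    {"delta_pos": [299, 132, 0], "roll": -18, "jaw": 45},
    {"delta_pos": [299, 132, 0], "roll": -18, "jaw": 45},
    {"delta_pos": [299, 132, 0], "roll": -18, "jaw": 45},
    {"delta_pos": [299, 132, 0], "roll": -18, "jaw": 45},
    {"delta_pos": [299, 132, 0], "roll": -18, "jaw": 45},
    {"delta_pos": [299, 132, 0], "roll": -18, "jaw": 45},
    {"delta_pos": [299, 132, 0], "roll": -18, "jaw": 45},
    {"delta_pos": [299, 132, 0], "roll": -18, "jaw": 45},
    {"delta_pos": [299, 132, 0], "roll": -18, "jaw": 45},
    {"delta_pos": [299, 132, 0], "roll": -18, "jaw": 45},
    {"delta_pos": [299, 132, 0], "roll": -18, "jaw": 45},
    {"delta_pos": [299, 132, 0], "roll": -18, "jaw": 45},
    {"delta_pos": [299, 132, 0], "roll": -18, "jaw": 45},
    {"delta_pos": [299, 132, 0], "roll": -18, "jaw": 45},
    {"delta_pos": [299, 132, 0], "roll": -18, "jaw": 45},
    {"delta_pos": [299, 132, 0], "roll": -18, "jaw": 45},
  ],
)

```text
time_s: 3.48
ee_pos: [480.4, 320.8, 299.7]
ee_rot: [-180.0, -0.0, -166.9]
force: [0.8, 0.6, -0.8]
gripper_width: 40.8
gripper_force: 0.0
```

```bash
cat >> h.py <<'E'
def wcloud(g):
    v,u=np.mgrid[0:480,0:640].astype(float); f=wf(g)
    dx,dy=u-g['cx'],v-g['cy']; r=np.hypot(dx,dy)+1e-9; th=r/f
    z=g['z_map']; k=z*np.tan(th)/r
    return wworld(g,np.stack([dx*k,dy*k,z],-1))
def wf(g): return g['f']
def wworld(g,c):
    T=g['T_tool_cam']; t=c@T[:3,:3].T+T[:3,3]; R=rot(g['s']['ee_rot'])
    return t@R.T+g['s']['ee_pos']
def wray(g,u,v,h):
    dx,dy=u-g['cx'],v-g['cy']; r=np.hypot(dx,dy)+1e-9; th=r/wf(g)
    d=np.array([dx/r*np.sin(th),dy/r*np.sin(th),np.cos(th)])
    o=wworld(g,np.zeros(3)); d=wworld(g,d)-o
    return o+d*(h-o[2])/d[2]
E
python3 - <<'E'
from h import *
np.set_printoptions(precision=1,suppress=True)
g=grab('wrist','w1.png'); P=wcloud(g); ok=g['z_map']>0; x,y,z=P[...,0],P[...,1],P[...,2]
print(g['s']['ee_pos'],g['s']['ee_rot'],g['f'],g['cx'],g['cy'],np.median(z[ok&(abs(z)<15)]))
m=ok&(np.hypot(x-518,y-381)<60)&(abs(z-186)<6);print('cap',P[m].mean(0),m.sum())
m=ok&(np.hypot(x-518,y-381)<60)&(z>200)&(z<230);print('knob',P[m].mean(0),m.sum())
E
```

```text
[480.4 320.8 299.7] [-180.    -0.  -166.9] 371.64829954431775 328.60213809029386 238.4680109988078 0.4284223699502263
cap [510.6 377.8 186.2] 5935
knob [551.9 362.3 217.4] 362
```

View pics/w1.png

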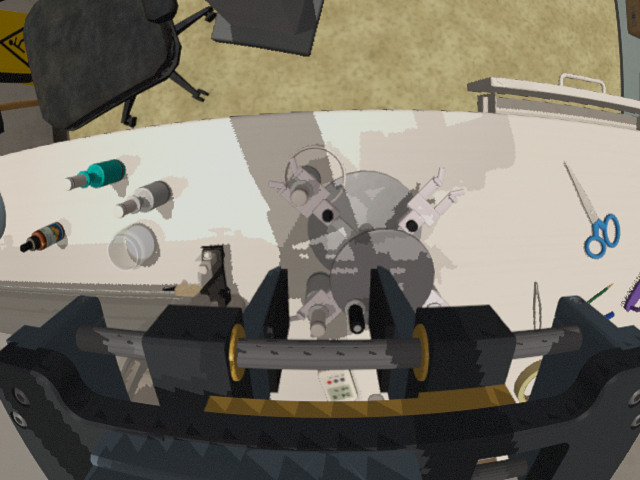

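Wrist view: knob at (357,318), cap (383,270), empty fork (425,200), dish ring (315,180), loose drinker (147,197).

```bash
python3 - <<'E'
from h import *
np.set_printoptions(precision=1,suppress=True)
g=grab('wrist'); P=wcloud(g); ok=g['z_map']>0; x,y,z=P[...,0],P[...,1],P[...,2]
m=ok&(np.hypot(x-552,y-362)<20)&(z>200)&(z<230);q=P[m];t=q[q[:,2]>221];print('top',t.mean(0),len(t),t.min(0),t.max(0),q.min(0),q.max(0))
E
python3 d.py 553 362 300 193 553 362 197 193
```

```text
top [553.7 363.2 223.9] 184 [547.7 356.5 221.1] [560.7 370.2 226.2] [547.4 356.3 200.1] [560.7 370.2 226.2]
delta [-80.1  23.3  -0.3] roll 0.03
delta [-80.1  23.3 102.7] roll 0.03
pose [480.3 321.1 299.7] [-180.    -0.  -166.9] F [ 0.2  1.1 -0.2] w 41.1 t 3.5833
```

Emit:
arm_command(
  rows=[
    {"delta_pos": [-40, 12, 0], "roll": 0, "jaw": 45},
    {"delta_pos": [-81, 24, 0], "roll": 0, "jaw": 45},
    {"delta_pos": [-81, 24, 20], "roll": 0, "jaw": 45},
    {"delta_pos": [-81, 24, 40], "roll": 0, "jaw": 45},
    {"delta_pos": [-81, 24, 60], "roll": 0, "jaw": 45},
    {"delta_pos": [-81, 24, 80], "roll": 0, "jaw": 45},
    {"delta_pos": [-81, 24, 100], "roll": 0, "jaw": 45},
    {"delta_pos": [-81, 24, 103], "roll": 0, "jaw": 45},
    {"delta_pos": [-81, 24, 103], "roll": 0, "jaw": 10},
    {"delta_pos": [-81, 24, 103], "roll": 0, "jaw": 10},
    {"delta_pos": [-81, 24, 103], "roll": 0, "jaw": 10},
    {"delta_pos": [-81, 24, 103], "roll": 0, "jaw": 10},
    {"delta_pos": [-81, 24, 103], "roll": 0, "jaw": 10},
    {"delta_pos": [-81, 24, 103], "roll": 0, "jaw": 10},
  ],
  squeeze=25,
)

```text
time_s: 4.75
ee_pos: [553.8, 363.4, 197.5]
ee_rot: [180.0, 0.1, -166.8]
force: [-0.1, -0.8, -0.3]
gripper_width: 9.1
gripper_force: 0.0
```

```bash
cat > arc.py <<'E'
from h import *
s=env.state();R=rot(s['ee_rot']);p=s['ee_pos'][:2]
for ax in ((518,381.5),(519.5,381.5)):
    c=np.array(ax);v=p-c;print(ax,'r',np.hypot(*v),'ang',np.degrees(np.arctan2(v[1],v[0])))
c=np.array((519.5,381.5));v=p-c;v*=38/np.hypot(*v);a0=np.arctan2(v[1],v[0]);a1=np.radians(59.2)
out=[]
for a in np.linspace(a0,a1,17)[1:]:
    q=c+38*np.array([np.cos(a),np.sin(a)])-p; d=R.T@np.array([*q,0]); out.append([round(float(k),1) for k in d[:2]])
print(out); print(s['ee_pos'],s['force'],s['gripper_width'],s['gripper_force'])
E
python3 arc.py
```

```text
(518, 381.5) r 40.14367899532591 ang -26.792244586878713
(519.5, 381.5) r 38.810598793175814 ang -27.790467943756074
[[-1.6, 3.4], [-3.6, 6.4], [-5.2, 9.6], [-6.6, 12.9], [-7.6, 16.4], [-8.3, 19.9], [-8.7, 23.5], [-8.7, 27.1], [-8.4, 30.7], [-7.7, 34.2], [-6.7, 37.7], [-5.4, 41.1], [-3.7, 44.3], [-1.8, 47.3], [0.4, 50.2], [2.9, 52.8]]
[553.8341282  363.40496699 197.5381693 ] [-0.13879504 -0.76822351 -0.26986485] 9.128625826145797 0.0
```

```bash
python3 - <<'E'
from h import *
g=grab('scene');i=g['img'][180:380,110:310];a=cv2.resize(i,None,fx=2.0,fy=2.0)
w=grab('wrist')['img'][200:400,260:460];cv2.imwrite('pics/c2.png',np.hstack([a,cv2.resize(w,None,fx=2.0,fy=2.0)]))
E
```

```text
(no output)
```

View pics/c2.png

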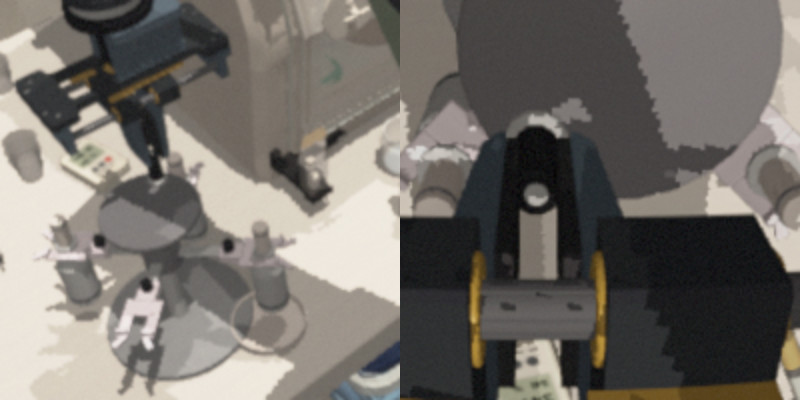

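The knob (right picture, ~(537,170)) stands between the fingers; I close further and see whether they stop on it.

Emit:
arm_command(
  rows=[
    {"delta_pos": [0, 0, 0], "roll": 0, "jaw": 0},
    {"delta_pos": [0, 0, 0], "roll": 0, "jaw": 0},
    {"delta_pos": [0, 0, 0], "roll": 0, "jaw": 0},
  ],
  squeeze=30,
)

```text
time_s: 5.1
ee_pos: [553.6, 363.2, 196.7]
ee_rot: [-180.0, -0.0, -166.8]
force: [0.1, 0.1, 0.6]
gripper_width: 0.2
gripper_force: 0.0
```

```bash
python3 - <<'E'
from h import *
np.set_printoptions(precision=1,suppress=True)
g=grab('scene');s=g['s']
def pr(X):
    c=g['R']@X+g['t'];return c[:2]/c[2]*g['f']+[g['cx'],g['cy']]
for h in (0,30): print(pr(s['ee_pos']+[0,0,h]))
for h in (190,224): print('knob',pr(np.array([553,362.5,h])))
i=g['img'][200:300,140:240];a=cv2.resize(i,None,fx=4.0,fy=4.0,interpolation=cv2.INTER_CUBIC)
w=grab('wrist')
i2=w['img'][230:330,280:380];cv2.imwrite('pics/c3.png',np.hstack([a,cv2.resize(i2,None,fx=4.0,fy=4.0,interpolation=cv2.INTER_CUBIC)]))
P=wcloud(w);ok=w['z_map']>0
for (u,v) in ((327,275),(327,285),(327,297),(327,265)): print((u,v),P[v,u])
P=cloud(g)
for (u,v) in ((187,262),(187,268),(187,256),(187,248),(187,240)): print((u,v),P[v,u])
E
```

```text
[187.1 266.5]
[184.2 256.1]
knob [188.2 268.8]
knob [184.9 257.1]
(327, 275) [539.  359.4 233.8]
(327, 285) [539.3 359.5 244.5]
(327, 297) [538.8 359.5 257.6]
(327, 265) [548.9 361.6 195.1]
(187, 262) [537.6 362.8 224.6]
(187, 268) [548.2 364.8 198.2]
(187, 256) [537.7 359.7 239.9]
(187, 248) [538.5 355.7 259.1]
(187, 240) [539.5 351.7 277.6]
```

View pics/c3.png

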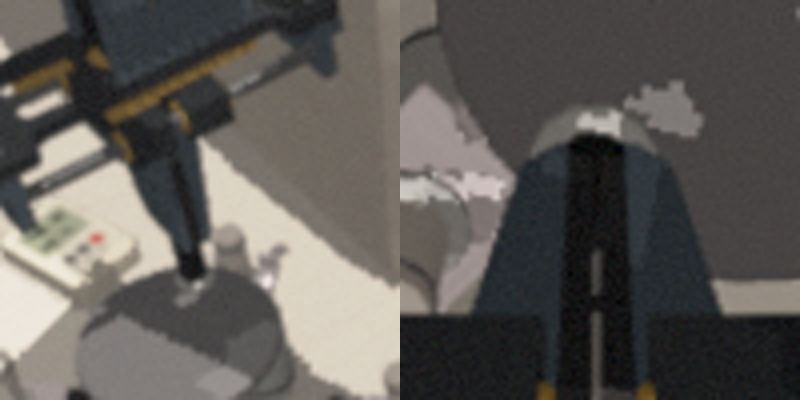

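```bash
python3 - <<'E'
from h import *
np.set_printoptions(precision=1,suppress=True)
for n,c in (('scene',cloud),('wrist',wcloud)):
    g=grab(n);P=c(g);x,y,z=np.moveaxis(P,-1,0)
    m=(g['z_map']>0)&(abs(x-550)<30)&(abs(y-362)<40)&(z>190)
    u=187 if n=='scene' else 329
    for v in range(255,280): print(n,v,P[v,u],g['img'][v,u])
E
```

```text
scene 255 [538.7 359.1 241.4] [38 34 35]
scene 256 [537.6 359.7 240. ] [38 39 36]
scene 257 [536.7 360.3 238.3] [43 39 39]
scene 258 [536.6 360.8 235.8] [40 43 38]
scene 259 [540.2 361.  229.7] [48 46 43]
scene 260 [535.7 361.9 231.6] [57 49 49]
scene 261 [534.8 362.5 229.9] [64 60 55]
scene 262 [533.4 363.2 228.8] [58 53 50]
scene 263 [534.3 363.6 225.3] [36 37 34]
scene 264 [546.4 362.9 210.6] [22 21 19]
scene 265 [547.2 363.3 207.1] [21 19 17]
scene 266 [547.7 363.8 204.1] [25 23 24]
scene 267 [547.7 364.3 201.4] [20 15 19]
scene 268 [548.8 364.7 197.6] [25 26 22]
scene 269 [547.9 365.3 195.8] [33 33 31]
scene 270 [546.8 366.  194.2] [66 68 67]
scene 271 [547.1 366.5 191.3] [ 96 100 102]
scene 272 [546.3 367.1 189.4] [104 106 110]
scene 273 [546.9 367.6 186.1] [109 111 113]
scene 274 [545.9 368.2 184.3] [120 123 126]
scene 275 [541.6 369.1 186.1] [106 107 111]
scene 276 [539.7 369.8 185.4] [76 78 79]
scene 277 [538.1 370.5 184.3] [67 69 71]
scene 278 [534.2 371.4 185.7] [68 68 71]
scene 279 [531.5 372.2 185.8] [69 72 73]
wrist 255 [545.6 362.  186.5] [75 78 80]
wrist 256 [545.1 36
[... 279 characters left out ...]
1 175]
wrist 263 [548.2 362.6 193. ] [87 92 97]
wrist 264 [548.1 362.6 194.9] [24 26 29]
wrist 265 [548.2 362.6 196.3] [11 10 18]
wrist 266 [547.8 362.5 198.7] [17 15 17]
wrist 267 [548.9 362.8 197.6] [13 11 11]
wrist 268 [548.3 362.6 200.6] [7 8 3]
wrist 269 [548.4 362.7 201.8] [14  5 15]
wrist 270 [548.6 362.7 202.8] [16 14 18]
wrist 271 [547.8 362.5 206.3] [16 13 14]
wrist 272 [547.9 362.5 207.6] [20 15 19]
wrist 273 [548.4 362.6 207.7] [15 16 18]
wrist 274 [548.3 362.6 209.4] [18 24 24]
wrist 275 [548.6 362.7 210. ] [14 16 13]
wrist 276 [548.3 362.6 212.2] [14 17 16]
wrist 277 [548.2 362.6 213.7] [15 12 18]
wrist 278 [548.5 362.7 214.2] [17 15 21]
wrist 279 [547.7 362.5 217.6] [11 13 13]
```

```bash
python3 - <<'E'
from h import *
np.set_printoptions(precision=1,suppress=True)
print(getattr(env,'grip_point_offset',None),[a for a in dir(env) if a[0]!='_'])
s=env.state();print(s['ee_pos'],s['force'],s['qpos'],s['gripper_width'])
g=grab('wrist');P=wcloud(g);R=rot(g['s']['ee_rot']);T=(P-g['s']['ee_pos'])@R
for u in (310,318,324,329,335,341,348):
    print(u,[(v,*np.round(T[v,u])) for v in range(262,300,6)])
E
```

```text
18.8 ['Unreachable', 'grab_frame', 'grip_point_offset', 'job_done', 'state']
[553.6 363.2 196.7] [ 0.2  0.4 -0.2] [ 32.3  26.   76.   -0.   78.  -70.9] 0.7265119749138005
310 [(262, np.float64(4.0), np.float64(-11.0), np.float64(9.0)), (268, np.float64(0.0), np.float64(-11.0), np.float64(9.0)), (274, np.float64(17.0), np.float64(-8.0), np.float64(-39.0)), (280, np.float64(16.0), np.float64(-8.0), np.float64(-46.0)), (286, np.float64(17.0), np.float64(-8.0), np.float64(-53.0)), (292, np.float64(16.0), np.float64(-7.0), np.float64(-59.0)), (298, np.float64(16.0), np.float64(-7.0), np.float64(-63.0))]
318 [(262, np.float64(5.0), np.float64(-6.0), np.float64(7.0)), (268, np.float64(17.0), np.float64(-5.0), np.float64(-32.0)), (274, np.float64(17.0), np.float64(-5.0), np.float64(-40.0)), (280, np.float64(16.0), np.float64(-4.0), np.float64(-46.0)), (286, np.float64(17.0), np.float64(-4.0), np.float64(-53.0)), (292, np.float64(16.0), np.float64(-4.0), np.float64(-58.0)), (298, np.float64(17.0), np.float64(-4.0), np.float64(-65.0))]
324 [(262, np.float64(5.0), np.float64(-2.0), np.float64(6
[... 1384 characters left out ...]
6.0), np.float64(-41.0)), (280, np.float64(16.0), np.float64(6.0), np.float64(-45.0)), (286, np.float64(17.0), np.float64(6.0), np.float64(-53.0)), (292, np.float64(16.0), np.float64(6.0), np.float64(-58.0)), (298, np.float64(16.0), np.float64(5.0), np.float64(-64.0))]
348 [(262, np.float64(3.0), np.float64(12.0), np.float64(12.0)), (268, np.float64(-0.0), np.float64(12.0), np.float64(10.0)), (274, np.float64(16.0), np.float64(9.0), np.float64(-39.0)), (280, np.float64(16.0), np.float64(9.0), np.float64(-45.0)), (286, np.float64(17.0), np.float64(9.0), np.float64(-53.0)), (292, np.float64(16.0), np.float64(9.0), np.float64(-57.0)), (298, np.float64(16.0), np.float64(8.0), np.float64(-63.0))]
```

The depth says the closed fingers end about 30 mm above the reported TCP, over the knob's top. I open, lower a little, and measure the tips again.

Emit:
arm_command(
  rows=[
    {"delta_pos": [0, 0, 0], "roll": 0, "jaw": 45},
    {"delta_pos": [0, 0, 0], "roll": 0, "jaw": 45},
    {"delta_pos": [0, 0, 0], "roll": 0, "jaw": 45},
    {"delta_pos": [0, 0, 0], "roll": 0, "jaw": 45},
    {"delta_pos": [0, 0, 0], "roll": 0, "jaw": 45},
    {"delta_pos": [0, 0, 3], "roll": 0, "jaw": 45},
    {"delta_pos": [0, 0, 6], "roll": 0, "jaw": 45},
    {"delta_pos": [0, 0, 6], "roll": 0, "jaw": 45},
  ],
)

```text
time_s: 6.02
ee_pos: [553.2, 363.0, 189.7]
ee_rot: [-180.0, -0.1, -166.8]
force: [-0.1, 0.1, 0.5]
gripper_width: 41.3
gripper_force: 0.0
```

```bash
python3 - <<'E'
from h import *
np.set_printoptions(precision=1,suppress=True)
g=grab('wrist');P=wcloud(g);R=rot(g['s']['ee_rot']);T=(P-g['s']['ee_pos'])@R
print(g['s']['ee_pos'],g['s']['force'],g['s']['gripper_width'])
ok=g['z_map']>0
for lo in range(-40,41,5):
    m=ok&(abs(T[...,0])<20)&(T[...,1]>=lo)&(T[...,1]<lo+5)&(T[...,2]<5)&(T[...,2]>-60)
    q=T[m]; print(lo,len(q),[ (round(float(q[:,2].max())), np.round(np.percentile(q[:,2],[50,90])) )] if len(q) else '')
s=grab('scene');P=cloud(s);R2=R;T=(P-g['s']['ee_pos'])@R;ok=s['z_map']>0
print('scene')
for lo in range(-40,41,5):
    m=ok&(abs(T[...,0])<20)&(T[...,1]>=lo)&(T[...,1]<lo+5)&(T[...,2]<3)&(T[...,2]>-60)
    q=T[m]; print(lo,len(q),round(float(q[:,2].max())) if len(q) else '')
i=g['img'][200:400,230:430];a=cv2.resize(i,None,fx=2,fy=2)
j=s['img'][190:290,140:240];cv2.imwrite('pics/c4.png',np.hstack([a,cv2.resize(j,None,fx=4,fy=4)]))
E
```

```text
[553.2 363.  189.7] [-0.1  0.1  0.5] 41.26770693239445
-40 0 
-35 13 [(-48, array([-55., -51.]))]
-30 248 [(-30, array([-48., -35.]))]
-25 790 [(5, array([-44., -30.]))]
-20 252 [(5, array([3., 4.]))]
-15 320 [(5, array([4., 4.]))]
-10 456 [(5, array([2., 4.]))]
-5 653 [(5, array([-17.,   4.]))]
0 703 [(5, array([-17.,   4.]))]
5 523 [(5, array([3., 4.]))]
10 516 [(5, array([3., 4.]))]
15 526 [(5, array([3., 4.]))]
20 1256 [(5, array([-34.,   4.]))]
25 503 [(5, array([-32.,   4.]))]
30 264 [(5, array([3., 4.]))]
35 288 [(5, array([3., 4.]))]
40 370 [(5, array([3., 4.]))]
scene
-40 0 
-35 6 -39
-30 31 -29
-25 94 3
-20 1 3
-15 3 2
-10 24 3
-5 44 3
0 54 3
5 27 3
10 4 3
15 9 3
20 34 3
25 55 3
30 24 3
35 3 3
40 5 3
```

View pics/c4.png

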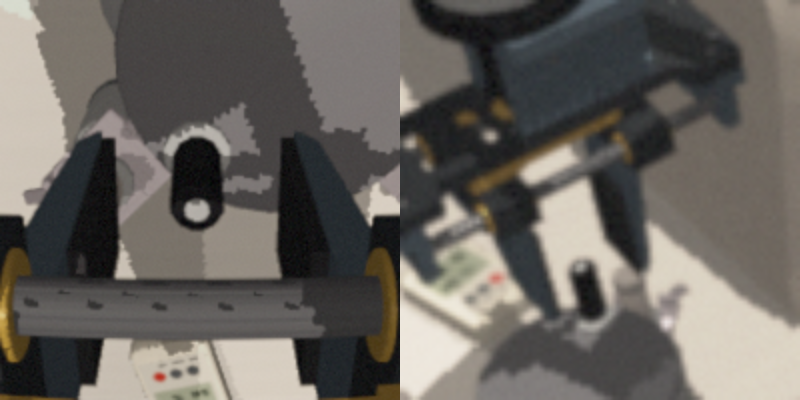

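The picture shows both fingertips ending about 29 mm short of the reported TCP (cap seen unbroken beneath; knob centred at (197,180) between pads). So I treat the true tip as TCP + 29 mm.

Emit:
arm_command(
  rows=[
    {"delta_pos": [0, 0, 5], "roll": 0, "jaw": 45},
    {"delta_pos": [0, 0, 10], "roll": 0, "jaw": 45},
    {"delta_pos": [0, 0, 15], "roll": 0, "jaw": 45},
    {"delta_pos": [0, 0, 20], "roll": 0, "jaw": 45},
    {"delta_pos": [0, 0, 20], "roll": 0, "jaw": 0},
    {"delta_pos": [0, 0, 20], "roll": 0, "jaw": 0},
    {"delta_pos": [0, 0, 20], "roll": 0, "jaw": 0},
    {"delta_pos": [0, 0, 20], "roll": 0, "jaw": 0},
    {"delta_pos": [0, 0, 20], "roll": 0, "jaw": 0},
    {"delta_pos": [0, 0, 20], "roll": 0, "jaw": 0},
  ],
  squeeze=25,
)

```text
time_s: 6.95
ee_pos: [553.9, 362.9, 171.0]
ee_rot: [-180.0, 0.0, -166.8]
force: [1.0, -1.6, 0.4]
gripper_width: 13.4
gripper_force: 25.0
```

```bash
python3 arc.py
```

```text
(518, 381.5) r 40.40942656094113 ang -27.402990697282
(519.5, 381.5) r 39.083837265214044 ang -28.415104676431582
[[-1.5, 3.5], [-3.5, 6.6], [-5.2, 9.8], [-6.6, 13.1], [-7.6, 16.6], [-8.3, 20.2], [-8.7, 23.8], [-8.8, 27.4], [-8.5, 31.0], [-7.8, 34.6], [-6.8, 38.1], [-5.5, 41.5], [-3.8, 44.7], [-1.9, 47.8], [0.3, 50.6], [2.8, 53.3]]
[553.87513987 362.90171797 171.03995044] [ 1.0299053  -1.60679995  0.43422202] 13.435784878826148 25.000034272670746
```

Emit:
arm_command(
  rows=[
    {"delta_pos": [-2, 3.5, 0], "roll": 0, "jaw": 0},
    {"delta_pos": [-3.5, 6.6, 0], "roll": 0, "jaw": 0},
    {"delta_pos": [-5.2, 9.8, 0], "roll": 0, "jaw": 0},
    {"delta_pos": [-6.6, 13.1, 0], "roll": 0, "jaw": 0},
    {"delta_pos": [-7.6, 16.6, 0], "roll": 0, "jaw": 0},
    {"delta_pos": [-8.3, 20.2, 0], "roll": 0, "jaw": 0},
    {"delta_pos": [-8.7, 23.8, 0], "roll": 0, "jaw": 0},
    {"delta_pos": [-8.8, 27.4, 0], "roll": 0, "jaw": 0},
    {"delta_pos": [-8.5, 31, 0], "roll": 0, "jaw": 0},
  ],
)

```text
time_s: 7.7
ee_pos: [557.2, 393.6, 171.0]
ee_rot: [-179.8, 0.2, -166.8]
force: [4.8, -4.8, 0.3]
gripper_width: 13.4
gripper_force: 25.0
```

```bash
python3 arc.py
```

```text
(518, 381.5) r 40.98255038928933 ang 17.129628192214216
(519.5, 381.5) r 39.551556736345525 ang 17.76965117090957
[[1.7, 1.6], [2.0, 3.3], [2.3, 5.0], [2.7, 6.6], [3.2, 8.3], [3.7, 9.9], [4.4, 11.5], [5.1, 13.1], [5.8, 14.6], [6.7, 16.1], [7.6, 17.6], [8.5, 19.0], [9.6, 20.4], [10.7, 21.7], [11.8, 23.0], [13.0, 24.2]]
[557.16459871 393.57077644 171.0452038 ] [ 4.80793209 -4.84968781  0.33374035] 13.366035930252027 25.00063866376877
```

Emit:
arm_command(
  rows=[
    {"delta_pos": [0.7, 3.3, 0], "roll": 0, "jaw": 0},
    {"delta_pos": [1.6, 6.6, 0], "roll": 0, "jaw": 0},
    {"delta_pos": [2.8, 9.9, 0], "roll": 0, "jaw": 0},
    {"delta_pos": [4.3, 13.1, 0], "roll": 0, "jaw": 0},
    {"delta_pos": [6, 16.1, 0], "roll": 0, "jaw": 0},
    {"delta_pos": [8, 19, 0], "roll": 0, "jaw": 0},
    {"delta_pos": [10.2, 21.7, 0], "roll": 0, "jaw": 0},
    {"delta_pos": [12.5, 24.2, 0], "roll": 0, "jaw": 0},
    {"delta_pos": [12.5, 24.2, 0], "roll": 0, "jaw": 0},
  ],
)

```text
time_s: 8.45
ee_pos: [538.2, 415.8, 171.1]
ee_rot: [-179.9, 0.1, -166.8]
force: [3.6, -2.3, 0.0]
gripper_width: 13.3
gripper_force: 25.0
```

```bash
cat > look.py <<'E'
from h import *
from m2f import fit
np.set_printoptions(precision=1,suppress=True)
def ang(v): return np.degrees(np.arctan2(v[1],v[0]))
s=env.state();print(s['ee_pos'],s['force'])
A=np.array([519.7,381.8])
for n,c in (('scene',cloud),('side',cloud),('wrist',wcloud)):
    g=grab(n);P=c(g);ok=g['z_map']>0;x,y,z=np.moveaxis(P,-1,0);r=np.hypot(x-A[0],y-A[1])
    m=ok&(abs(z-186)<5)&(r<65);print(n,'cap',fit_cap(P[m]) if 0 else P[m].mean(0))
    m=ok&(r>60)&(r<150)&(z>145)&(z<172)
    l,L,S,C=cv2.connectedComponentsWithStats(m.astype(np.uint8))
    for i in range(1,l):
        if S[i,4]>15: q=P[L==i].mean(0);print(' grip',C[i],q,'ang',ang(q[:2]-A),'r',np.hypot(*(q[:2]-A)),S[i,4])
    # empty fork plate points
    th=np.degrees(np.arctan2(y-A[1],x-A[0])); d=(th+120.7+180)%360-180
    m=ok&(abs(z-125)<6)&(r>70)&(r<145)&(abs(d)<22)
    if m.sum()>10: print(' fork',m.sum(),P[m].mean(0),ang(P[m].mean(0)[:2]-A),'r',r[m].min(),r[m].max())
    D=np.array([469.3,300]);m=ok&(np.hypot(x-D[0],y-D[1])<50)&(np.hypot(x-D[0],y-D[1])>36)&(z>9)&(z<19)
    if m.sum()>30: f=fit(P[m][:,:2]);print(' dish',f,ang(f[:2]-A),m.sum())
E
sed -n '1,6p' m2.py > m2f.py; python3 look.py
```

```text
[538.2 415.8 171.1] [ 3.6 -2.3  0. ]
scene cap [514.5 379.2 185.4]
 grip [196.4 255.8] [612.4 332.6 158.6] ang -27.95494411338669 r 104.92194675080079 76
 grip [142.  294.8] [558.5 461.8 158.4] ang 64.13897829802738 r 88.91713599523706 86
 grip [177.7 335.1] [430.1 425.3 159.1] ang 154.1228722702655 r 99.5926043382475 100
 fork 264 [478.2 300.6 124.6] -117.07148748058441 r 70.05580094778573 121.27855059691716
 dish [468.4 300.6  42.9] -122.26135962313334 317
side cap [507.  397.9 186.4]
 grip [151.2 253. ] [559.2 462.6 159.4] ang 63.96448239286036 r 89.92969818977696 70
 grip [163.9 296. ] [430.8 425.3 159.4] ang 153.90912349714247 r 98.95168261731844 76
 dish [477.6 289.1  55. ] -114.42655705252741 88
wrist cap [513.8 380.  186.2]
 grip [388.8 102.2] [435.5 426.  163.6] ang 152.30006888624158 r 95.0944985753585 734
 grip [388.1 303.3] [557.2 461.  153.3] ang 64.68728636775775 r 87.62062564839029 226
 grip [192. 329.] [610.4 333.4 153.8] ang -28.09392854635417 r 102.75767891830363 160
 fork 2098 [480.8 302.6 125.3] -116.15899751913857 r 70.00573150838665 119.09076201533578
 dish [469.3 300.7  41.1] -121.87502514820316 1114
```

Emit:
arm_command(
  rows=[
    {"delta_pos": [-1.4, -1.3, 0], "roll": 0, "jaw": 0},
    {"delta_pos": [-2.7, -2.6, 0], "roll": 0, "jaw": 0},
    {"delta_pos": [-2.7, -2.6, 0], "roll": 0, "jaw": 0},
    {"delta_pos": [-2.7, -2.6, 0], "roll": 0, "jaw": 0},
  ],
)

```text
time_s: 8.93
ee_pos: [538.6, 415.6, 171.0]
ee_rot: [179.8, -0.1, -166.8]
force: [-4.7, 3.4, 3.3]
gripper_width: 13.3
gripper_force: 25.0
```

```bash
sed -i 's/A=np.array(\[519.7,381.8\])/A=np.array([521,381.9])/' look.py; python3 look.py
```

```text
[538.6 415.6 171. ] [-4.7  3.4  3.3]
scene cap [514.4 379.2 185.3]
 grip [196.9 256.2] [611.7 331.9 157.6] ang -28.85357060923226 r 103.60229186222202 79
 grip [142.3 294.6] [559.  461.1 158.2] ang 64.36379681933228 r 87.830442216821 91
 grip [177.1 335.1] [430.7 426.3 159. ] ang 153.84799359136457 r 100.63399292792867 103
 fork 246 [477.1 301.9 124.5] -118.74272020413869 r 70.16986563314919 121.25106148297864
 dish [468.7 300.5  42.9] -122.72175194728831 306
side cap [506.8 397.1 186.6]
 grip [151.6 252.7] [560.3 462.  159. ] ang 63.83982427607168 r 89.21735264255526 72
 grip [163.3 295.9] [430.8 426.5 160. ] ang 153.6947839958329 r 100.66163580739124 78
 dish [475.9 291.8  51.7] -116.57554707714937 87
wrist cap [513.9 380.  186.2]
 grip [390.7 103.1] [436.  426.9 163.6] ang 152.08646711081155 r 96.17806120284381 741
 grip [387.3 303.6] [558.1 460.6 152.6] ang 64.7857833189835 r 87.0226902706303 210
 grip [191.1 328.6] [609.8 332.9 154.1] ang -28.90042942056392 r 101.46813575103322 196
 fork 2179 [479.9 303.5 125.4] -117.68661370606983 r 70.00258518143511 119.23063925725418
 dish [469.3 300.8  41.1] -122.50643179482773 1083
```

Emit:
arm_command(
  rows=[
    {"delta_pos": [-1.1, -1, 0], "roll": 0, "jaw": 0},
    {"delta_pos": [-2.2, -2.1, 0], "roll": 0, "jaw": 0},
    {"delta_pos": [-2.2, -2.1, 0], "roll": 0, "jaw": 0},
    {"delta_pos": [-2.2, -2.1, 0], "roll": 0, "jaw": 0},
  ],
)

```text
time_s: 9.42
ee_pos: [541.7, 413.7, 171.0]
ee_rot: [179.9, -0.1, -166.8]
force: [-4.2, 3.1, 3.6]
gripper_width: 13.2
gripper_force: 25.0
```

```bash
python3 look.py;python3 d.py 541 414 171 193
```

```text
[541.7 413.7 171. ] [-4.2  3.1  3.6]
scene cap [514.5 379.8 185.4]
 grip [201.7 256.1] [606.6 322.8 158.2] ang -34.631323975598654 r 103.99586786004367 76
 grip [143.6 291.3] [566.3 456.9 158.2] ang 58.846919934176526 r 87.64311555044183 93
 grip [172.3 335.2] [435.  434.2 158.5] ang 148.67524769665317 r 100.68237373820313 102
 fork 274 [470.5 306.  124.4] -123.62647960046938 r 70.1129564480014 121.92263356756268
 dish [468.2 300.4  42.6] -122.91295655502351 313
side cap [507.4 397.  186.4]
 grip [153.8 250.2] [567.  457.5 159.7] ang 58.693982032834874 r 88.47103466048358 71
 grip [159.8 294.5] [436.  434.4 159.2] ang 148.2857049501452 r 99.91420251281829 79
 dish [475.6 291.3  51.7] -116.5969280577716 83
wrist cap [514.7 380.3 186.2]
 grip [406.3 110.3] [440.8 434.6 163.2] ang 146.71461323748383 r 95.99238881072245 748
 grip [383.3 305.3] [564.8 457.5 149.1] ang 59.906915096185195 r 87.32799766853675 91
 grip [182.6 322.9] [607.2 325.7 158.6] ang -33.10339228363465 r 102.85068386758812 536
 fork 2204 [472.7 307.9 125.3] -123.1289574485708 r 70.01658132485434 119.7276096156558
 dish [469.5 300.7  41.2] -122.3583875682415 1006
delta [0.7 0.4 0. ] roll 0.05
pose [541.8 413.7 171. ] [ 1.799e+02 -1.000e-01 -1.668e+02] F [-4.1  2.8  2.9] w 13.0 t 9.5667
```

Emit:
arm_command(
  rows=[
    {"delta_pos": [0, 0, 0], "roll": 0, "jaw": 45},
    {"delta_pos": [0, 0, 0], "roll": 0, "jaw": 45},
    {"delta_pos": [0, 0, 0], "roll": 0, "jaw": 45},
    {"delta_pos": [0, 0, 0], "roll": 0, "jaw": 45},
    {"delta_pos": [0, 0, -20], "roll": 0, "jaw": 45},
    {"delta_pos": [0, 0, -50], "roll": 0, "jaw": 45},
    {"delta_pos": [0, 0, -90], "roll": 0, "jaw": 45},
    {"delta_pos": [40, -40, -90], "roll": 0, "jaw": 45},
    {"delta_pos": [60, -80, -90], "roll": 0, "jaw": 45},
    {"delta_pos": [60, -80, -90], "roll": 0, "jaw": 45},
  ],
)

```text
time_s: 10.4
ee_pos: [501.7, 317.4, 262.0]
ee_rot: [-179.9, 0.0, -166.8]
force: [0.6, 0.4, -0.0]
gripper_width: 41.1
gripper_force: 0.0
```

```bash
python3 look.py; python3 - <<'E'
from h import *
np.set_printoptions(precision=1,suppress=True)
g=grab('wrist');P=wcloud(g);ok=g['z_map']>0;x,y,z=np.moveaxis(P,-1,0);hsv=cv2.cvtColor(g['img'],cv2.COLOR_BGR2HSV)
# cap by depth
m=(ok&(abs(z-186)<4)&(np.hypot(x-521,y-382)<62)).astype(np.uint8)
k=max(cv2.findContours(m,0,1)[0],key=cv2.contourArea)[:,0]
from m2f import fit
q=np.array([wray(g,a,b,186)[:2] for a,b in k]);print('cap',fit(q),g['s']['ee_pos'])
m=ok&(z>205)&(z<230)&(np.hypot(x-521,y-382)<60);q=P[m];print('knob top',q[q[:,2]>220].mean(0))
# fork in arm frame
a=np.radians(-122.5);e=np.array([np.cos(a),np.sin(a)]);n=np.array([-e[1],e[0]])
d=P[...,:2]-[521,381.9];r=d@e;t=d@n
m=ok&(abs(z-127)<8)&(r>60)&(r<145)&(abs(t)<35)
for lo in range(60,145,4):
    s=m&(r>=lo)&(r<lo+4)
    if s.sum()>3: print(lo,s.sum(),'t %.1f..%.1f mean %.1f zmax %.1f'%(t[s].min(),t[s].max(),(t[s].min()+t[s].max())/2,z[s].max()), 'gap|t|min %.1f'%abs(t[s]).min())
i=g['img'][100:330,230:480];cv2.imwrite('pics/c5.png',cv2.resize(i,None,fx=2.5,fy=2.5,interpolation=cv2.INTER_CUBIC))
# drinker
m=ok&(np.hypot(x-531,y-84)<35)&(z>20)&(z<140);print('drk',P[m].mean(0),P[m&(z>122)].mean(0),(m&(z>122)).sum(),m.sum())
E
```

```text
[501.7 317.4 262. ] [ 0.6  0.4 -0. ]
scene cap [516.3 380.7 185.3]
 grip [201.7 256.9] [605.4 323.4 157.2] ang -34.70935949518009 r 102.71113576933658 65
 grip [143.5 291.2] [566.7 456.9 158.3] ang 58.64397973786398 r 87.77862025989536 87
 grip [172.1 334.7] [435.5 434.3 159.4] ang 148.48536349294145 r 100.3220510966306 98
 fork 272 [470.4 306.1 124.4] -123.72354338447785 r 70.09818739207292 121.71306162140905
 dish [468.4 300.6  42.7] -122.87172795636343 315
side cap [517.  380.8 186.6]
 grip [213.4 232.9] [607.5 323.7 159.3] ang -33.91279743347002 r 104.27644633453345 66
 grip [153.9 250.2] [567.4 457.4 159.1] ang 58.39660575678321 r 88.6074708986684 70
 grip [159.6 294.2] [436.3 434.6 159.8] ang 148.13452161165557 r 99.78700280162002 79
 fork 197 [471.2 306.6 125.7] -123.47899407486808 r 70.19077443799102 119.54523566635702
 dish [468.  301.1  41.8] -123.25025762740165 284
wrist cap [510.9 379.1 186.2]
 grip [475.2 188.8] [439.7 433.4 161. ] ang 147.62068244726316 r 96.26103683424245 391
 grip [308.6 331.5] [606.7 323.5 158.7] ang -34.26204940410862 r 103.73890682734849 276
 fork 
[... 467 characters left out ...]
ap|t|min 0.3
80 119 t -18.4..17.7 mean -0.3 zmax 127.2 gap|t|min 0.1
84 105 t -18.1..17.6 mean -0.2 zmax 127.1 gap|t|min 6.4
88 111 t -18.8..17.3 mean -0.8 zmax 126.8 gap|t|min 6.6
92 104 t -18.9..16.9 mean -1.0 zmax 127.6 gap|t|min 6.6
96 111 t -18.2..16.8 mean -0.7 zmax 128.2 gap|t|min 6.2
100 101 t -18.5..17.8 mean -0.4 zmax 132.9 gap|t|min 6.3
104 102 t -18.2..16.8 mean -0.7 zmax 131.8 gap|t|min 6.4
108 74 t -18.2..16.5 mean -0.8 zmax 126.6 gap|t|min 7.8
112 70 t -20.2..19.1 mean -0.6 zmax 127.1 gap|t|min 10.8
116 28 t -18.8..18.8 mean -0.0 zmax 125.8 gap|t|min 13.1
drk [532.   90.5  73.9] [534.9  85.4 125.4] 153 1307<stdin>:9: RuntimeWarning: Mean of empty slice.
  ret = um.true_divide(
```

View pics/c5.png

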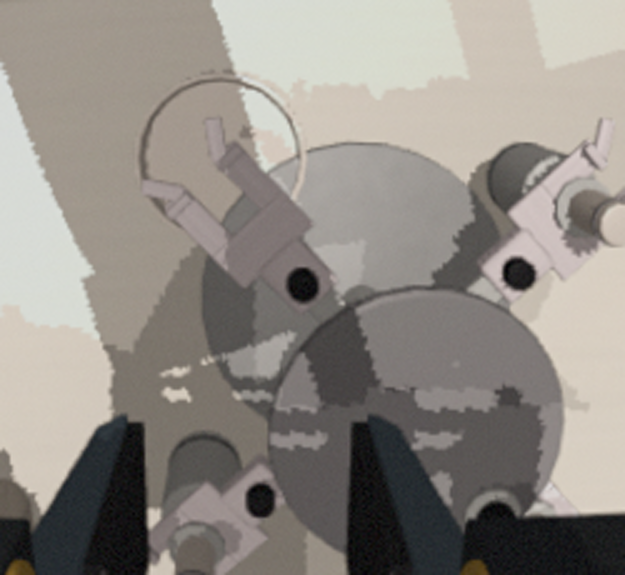

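Picture: the empty fork (270,220) now lies straight over the dish ring (220,145); numbers put its lip at r≈104 and slot end at r≈82.5, so the true place is r≈88.7 mm.

```bash
python3 d.py 533 85 180 193; python3 - <<'E'
from h import *
np.set_printoptions(precision=1,suppress=True)
g=grab('wrist');T=(wcloud(g)-g['s']['ee_pos'])@rot(g['s']['ee_rot'])
for v in range(300,480,15): print(v,[tuple(np.round(T[v,u]).astype(int)) for u in (200,330,460)])
E
```

```text
delta [  24.9 -236.6   80.8] roll 0.03
pose [503.2 321.  261. ] [ 1.800e+02  1.000e-01 -1.668e+02] F [ 0.5 -0.2 -0.5] w 41.1 t 10.6
300 [(np.int64(-124), np.int64(-163), np.int64(205)), (np.int64(-79), np.int64(2), np.int64(123)), (np.int64(-153), np.int64(190), np.int64(260))]
315 [(np.int64(37), np.int64(-33), np.int64(-117)), (np.int64(-102), np.int64(2), np.int64(135)), (np.int64(37), np.int64(35), np.int64(-118))]
330 [(np.int64(37), np.int64(-31), np.int64(-124)), (np.int64(-197), np.int64(3), np.int64(260)), (np.int64(38), np.int64(32), np.int64(-125))]
345 [(np.int64(37), np.int64(-29), np.int64(-131)), (np.int64(32), np.int64(1), np.int64(-122)), (np.int64(36), np.int64(31), np.int64(-130))]
360 [(np.int64(33), np.int64(-30), np.int64(-131)), (np.int64(29), np.int64(1), np.int64(-124)), (np.int64(33), np.int64(31), np.int64(-131))]
375 [(np.int64(28), np.int64(-31), np.int64(-131)), (np.int64(-267), np.int64(3), np.int64(243)), (np.int64(28), np.int64(32), np.int64(-131))]
390 [(np.int64(23), np.int64(-32), np.int64(-131)), (np.int64(-296), np.int64(3), np.int64(243)), (np.int64(23), np.int64(33), np.int64(-131))]
405 [(np.int64(17), np.int64(-33), np.int64(-130)), (np.int64(23), np.int64(1), np.int64(-135)), (np.int64(23), np.int64(31), np.int64(-136))]
420 [(np.int64(25), np.int64(-28), np.int64(-143)), (np.int64(25), np.int64(1), np.int64(-141)), (np.int64(25), np.int64(29), np.int64(-143))]
435 [(np.int64(24), np.int64(-27), np.int64(-147)), (np.int64(24), np.int64(1), np.int64(-145)), (np.int64(24), np.int64(28), np.int64(-147))]
450 [(np.int64(23), np.int64(-26), np.int64(-150)), (np.int64(23), np.int64(1), np.int64(-148)), (np.int64(21), np.int64(28), np.int64(-149))]
465 [(np.int64(24), np.int64(-25), np.int64(-155)), (np.int64(25), np.int64(1), np.int64(-153)), (np.int64(-9), np.int64(40), np.int64(-131))]
```

Emit:
arm_command(
  rows=[
    {"delta_pos": [5, -40, 0], "roll": 0, "jaw": 45},
    {"delta_pos": [10, -80, 0], "roll": 0, "jaw": 45},
    {"delta_pos": [15, -120, 0], "roll": 0, "jaw": 45},
    {"delta_pos": [20, -160, 20], "roll": 0, "jaw": 45},
    {"delta_pos": [25, -200, 50], "roll": 0, "jaw": 45},
    {"delta_pos": [25, -237, 81], "roll": 0, "jaw": 45},
    {"delta_pos": [25, -237, 81], "roll": 0, "jaw": 45},
    {"delta_pos": [25, -237, 81], "roll": 0, "jaw": 45},
    {"delta_pos": [25, -237, 81], "roll": 0, "jaw": 45},
  ],
)

```text
time_s: 11.4
ee_pos: [533.3, 84.9, 178.8]
ee_rot: [180.0, -0.1, -166.8]
force: [0.2, 0.5, 0.1]
gripper_width: 40.9
gripper_force: 0.0
```

```bash
python3 - <<'E'
from h import *
np.set_printoptions(precision=1,suppress=True)
g=grab('wrist');P=wcloud(g);ok=g['z_map']>0;x,y,z=np.moveaxis(P,-1,0)
for lo,hi in((122,130),(100,122),(84,92),(20,60)):
    m=ok&(np.hypot(x-533,y-85)<30)&(z>lo)&(z<hi)
    if m.any(): q=P[m];print(lo,len(q),q.mean(0),q.min(0),q.max(0))
print(g['s']['ee_pos'])
g=grab('scene');P=cloud(g);ok=g['z_map']>0;x,y,z=np.moveaxis(P,-1,0)
m=ok&(np.hypot(x-533,y-85)<30)&(z>20)&(z<60);q=P[m];print(len(q),q.mean(0),q.min(0),q.max(0))
E
python3 d.py 533 85 65 193
```

```text
122 369 [534.7  83.3 125.8] [527.4  75.6 122.1] [542.7  91.1 127.9]
100 172 [529.8  81.9 112.6] [526.7  74.8 100.1] [539.4  91.6 121.9]
84 261 [530.7  82.6  90. ] [523.3  72.1  87.2] [543.9  95.4  92. ]
20 305 [522.  81.  43.] [517.8  66.1  20.1] [547.3  99.9  59.9]
[533.3  84.9 178.8]
173 [522.4  88.1  41.1] [513.4  66.2  20.2] [551.4  99.9  60. ]
delta [  1.2  -0.8 115.4] roll 0.06
pose [533.8  86.  180.4] [ 1.800e+02  1.000e-01 -1.667e+02] F [ 0.2  0.6 -0.2] w 41.1 t 11.5
```

Emit:
arm_command(
  rows=[
    {"delta_pos": [-1, -2.3, 25], "roll": 0, "jaw": 45},
    {"delta_pos": [-1, -2.3, 50], "roll": 0, "jaw": 45},
    {"delta_pos": [-1, -2.3, 75], "roll": 0, "jaw": 45},
    {"delta_pos": [-1, -2.3, 95], "roll": 0, "jaw": 45},
    {"delta_pos": [-1, -2.3, 110], "roll": 0, "jaw": 45},
    {"delta_pos": [-1, -2.3, 114], "roll": 0, "jaw": 45},
    {"delta_pos": [-1, -2.3, 114], "roll": 0, "jaw": 45},
    {"delta_pos": [-1, -2.3, 114], "roll": 0, "jaw": 30},
    {"delta_pos": [-1, -2.3, 114], "roll": 0, "jaw": 22},
    {"delta_pos": [-1, -2.3, 114], "roll": 0, "jaw": 18},
    {"delta_pos": [-1, -2.3, 114], "roll": 0, "jaw": 5},
    {"delta_pos": [-1, -2.3, 114], "roll": 0, "jaw": 5},
    {"delta_pos": [-1, -2.3, 114], "roll": 0, "jaw": 5},
    {"delta_pos": [-1, -2.3, 114], "roll": 0, "jaw": 5},
  ],
  squeeze=15,
)

```text
time_s: 12.67
ee_pos: [534.9, 82.8, 66.6]
ee_rot: [180.0, 0.1, -166.8]
force: [-1.1, 1.0, 5.1]
gripper_width: 15.8
gripper_force: 15.0
```

Emit:
arm_command(
  rows=[
    {"delta_pos": [0, 0, 0], "roll": 0, "jaw": 5},
    {"delta_pos": [0, 0, 0], "roll": 0, "jaw": 5},
    {"delta_pos": [0, 0, -5], "roll": 0, "jaw": 5},
    {"delta_pos": [0, 0, -15], "roll": 0, "jaw": 5},
    {"delta_pos": [0, 0, -25], "roll": 0, "jaw": 5},
    {"delta_pos": [0, 0, -25], "roll": 0, "jaw": 5},
  ],
)

```text
time_s: 13.17
ee_pos: [535.7, 82.7, 93.0]
ee_rot: [-180.0, 0.2, -166.8]
force: [0.9, -1.0, -0.4]
gripper_width: 15.7
gripper_force: 15.0
```

```bash
cat > hold.py <<'E'
from h import *
np.set_printoptions(precision=1,suppress=True)
# drinker in hand, tool frame
for n,c in (('wrist',wcloud),('scene',cloud),('side',cloud)):
    g=grab(n);P=c(g);T=(P-g['s']['ee_pos'])@rot(g['s']['ee_rot']);ok=g['z_map']>0
    print(n,g['s']['ee_pos'],g['s']['ee_rot'],g['s']['force'],g['s']['gripper_width'],g['s']['gripper_force'])
    for lo in range(-30,80,10):
        m=ok&(np.hypot(T[...,0],T[...,1])<24)&(T[...,2]>=lo)&(T[...,2]<lo+10);q=T[m]
        if len(q)>8: print('  z',lo,len(q),'x %.1f..%.1f y %.1f..%.1f ymid %.1f'%(q[:,0].min(),q[:,0].max(),q[:,1].min(),q[:,1].max(),(q[:,1].min()+q[:,1].max())/2), 'world zmin %.1f'%P[m][:,2].min())
E
python3 hold.py
```

```text
wrist [535.7  82.7  93. ] [-180.     0.2 -166.8] [ 0.9 -1.  -0.4] 15.672166375046217 14.9993397295475
  z -30 541 x -2.1..17.1 y -12.7..13.8 ymid 0.5 world zmin 113.1
  z -10 150 x -1.1..8.8 y -7.5..9.3 ymid 0.9 world zmin 93.0
  z 0 1113 x -1.6..16.8 y -16.1..17.5 ymid 0.7 world zmin 83.0
  z 10 249 x 0.3..16.8 y -16.7..17.8 ymid 0.6 world zmin 73.0
  z 20 225 x 0.4..17.1 y -16.6..17.9 ymid 0.6 world zmin 63.0
  z 30 182 x 0.1..16.7 y -16.8..17.4 ymid 0.3 world zmin 53.2
  z 40 191 x 0.4..17.0 y -16.8..17.4 ymid 0.3 world zmin 43.0
  z 50 166 x -1.1..17.1 y -17.3..18.0 ymid 0.3 world zmin 33.1
  z 60 51 x 7.1..17.1 y -15.4..15.3 ymid -0.0 world zmin 28.9
scene [535.2  82.6  92.1] [-180.     0.2 -166.8] [-0.1 -0.8 -0.7] 15.591197434016767 14.999332576990128
  z -30 29 x -0.2..18.6 y -12.4..13.2 ymid 0.4 world zmin 112.3
  z -10 16 x -5.7..9.1 y -7.3..9.2 ymid 0.9 world zmin 92.1
  z 0 111 x -14.2..19.4 y -17.1..16.9 ymid -0.1 world zmin 82.2
  z 10 45 x -7.5..19.4 y -9.0..17.9 ymid 4.5 world zmin 72.3
  z 20 42 x -8.9..19.9 y -8.8..18.1 ymid 4.6 world zmin 62.2
  z 30 44 x -10.1..19.5 y -9.5..18.4 ymid 4.5 world zmin 52.3
  z 40 36 x -10.4..19.2 y -7.9..17.1 ymid 4.6 world zmin 42.5
  z 50 42 x -9.0..20.0 y -8.2..17.1 ymid 4.5 world zmin 32.2
  z 60 16 x -1.8..18.1 y -8.7..16.7 ymid 4.0 world zmin 24.8
side [534.6  82.6  91.4] [-180.     0.1 -166.8] [ 0.6  0.  -1.2] 15.654186277051556 14.999321848154068
```

```bash
python3 d.py 480 160 150 215 442.8 259.4 150 237.5
```

```text
delta [ 34.9  87.8 -59.2] roll -4.36
delta [ 48.4 193.1 -59.2] roll -8.86
pose [534.1  82.5  90.8] [-180.     0.  -166.8] F [0.8 1.1 0.4] w 15.8 t 13.3167
```

Emit:
arm_command(
  rows=[
    {"delta_pos": [2, 5, -15], "roll": -0.2, "jaw": 5},
    {"delta_pos": [6, 18, -32], "roll": -0.6, "jaw": 5},
    {"delta_pos": [14, 38, -48], "roll": -1.5, "jaw": 5},
    {"delta_pos": [24, 60, -57], "roll": -2.7, "jaw": 5},
    {"delta_pos": [33, 82, -59], "roll": -4, "jaw": 5},
    {"delta_pos": [37, 104, -59], "roll": -5.2, "jaw": 5},
    {"delta_pos": [40, 126, -59], "roll": -6.4, "jaw": 5},
    {"delta_pos": [43, 148, -59], "roll": -7.5, "jaw": 5},
    {"delta_pos": [45, 168, -59], "roll": -8.4, "jaw": 5},
    {"delta_pos": [47, 184, -59], "roll": -8.9, "jaw": 5},
    {"delta_pos": [48.4, 193, -59], "roll": -8.9, "jaw": 5},
    {"delta_pos": [48.4, 193, -59], "roll": -8.9, "jaw": 5},
    {"delta_pos": [48.4, 193, -59], "roll": -8.9, "jaw": 5},
    {"delta_pos": [48.4, 193, -59], "roll": -8.9, "jaw": 5},
  ],
)

```text
time_s: 14.48
ee_pos: [443.1, 258.6, 149.5]
ee_rot: [-180.0, -0.0, -122.3]
force: [-0.1, -0.4, -0.9]
gripper_width: 15.7
gripper_force: 15.0
```

```bash
python3 d.py 442.8 259.4 113.5 237.5; python3 hold.py | head -12; cat > fork.py <<'E'
from h import *
# fork measured in tool frame (tool x outward)
g=grab('wrist');P=wcloud(g);T=(P-g['s']['ee_pos'])@rot(g['s']['ee_rot']);ok=g['z_map']>0
z=P[...,2]
m=ok&(z>119)&(z<134)&(abs(T[...,1])<26)&(T[...,0]<-8)&(T[...,0]>-100)
for lo in range(-100,-8,4):
    s=m&(T[...,0]>=lo)&(T[...,0]<lo+4);q=T[s]
    if len(q)>5:
        a=q[:,1]; l=a[a<0];r=a[a>0]; print(lo,len(q),'y %.1f..%.1f mid %.1f'%(a.min(),a.max(),(a.min()+a.max())/2),'inner',round(float(l.max()),1) if len(l) else '',round(float(r.min()),1) if len(r) else '','zmax %.1f'%z[s].max())
E
python3 fork.py
```

```text
delta [-0.6  0.7 36. ] roll 0.03
pose [443.1 258.6 149.5] [-180.    -0.  -122.3] F [-0.1 -0.4 -0.9] w 15.7 t 14.4833
wrist [443.1 258.6 149.5] [-180.    -0.  -122.3] [-0.1 -0.4 -0.9] 15.70198179134077 14.999359846115112
  z -30 540 x -2.3..16.7 y -15.1..13.1 ymid -1.0 world zmin 169.6
  z -10 156 x -0.5..8.4 y -9.0..7.8 ymid -0.6 world zmin 149.5
  z 0 1112 x -1.5..16.9 y -17.0..16.5 ymid -0.3 world zmin 139.5
  z 10 244 x 1.4..17.0 y -17.4..17.0 ymid -0.2 world zmin 129.5
  z 20 225 x 0.6..17.1 y -17.6..17.1 ymid -0.3 world zmin 119.5
  z 30 184 x 0.5..16.8 y -17.6..16.5 ymid -0.6 world zmin 109.6
  z 40 186 x 0.8..16.9 y -17.7..16.6 ymid -0.6 world zmin 99.6
  z 50 170 x -0.8..17.1 y -18.2..17.0 ymid -0.6 world zmin 89.7
  z 60 49 x 7.0..17.1 y -16.4..14.4 ymid -1.0 world zmin 85.4
scene [443.2 258.5 149.6] [-180.    -0.  -122.4] [ 0.4 -0.5 -1.5] 15.521332000164866 14.999375939369202
  z -10 25 x -6.0..10.4 y -0.8..9.9 ymid 4.6 world zmin 149.7
-100 42 y -9.2..9.7 mid 0.2 inner -5.4 6.6 zmax 128.2
-96 55 y -9.2..9.6 mid 0.2 inner -4.6 5.8 zmax 133.9
-92 146 y -9.1..9.5 mid 0.2 inner -0.2 0.6 zmax 134.0
-88 42 y -9.1..9.5 mid 0.2 inner -0.2 0.6 zmax 128.7
-64 11 y -11.5..10.5 mid -0.5 inner -8.7 7.6 zmax 125.7
-60 22 y -11.5..10.4 mid -0.5 inner -9.4 7.6 zmax 127.1
```

Emit:
arm_command(
  rows=[
    {"delta_pos": [0, 0, 12], "roll": 0, "jaw": 5},
    {"delta_pos": [0, 0, 24], "roll": 0, "jaw": 5},
    {"delta_pos": [0, 0, 34], "roll": 0, "jaw": 5},
    {"delta_pos": [0, 0, 36], "roll": 0, "jaw": 5},
    {"delta_pos": [0, 0, 36], "roll": 0, "jaw": 5},
    {"delta_pos": [-4, 0, 36], "roll": 0, "jaw": 5},
    {"delta_pos": [-8, 0, 36], "roll": 0, "jaw": 5},
    {"delta_pos": [-11, 0, 36], "roll": 0, "jaw": 5},
    {"delta_pos": [-14, 0, 36], "roll": 0, "jaw": 5},
    {"delta_pos": [-16, 0, 36], "roll": 0, "jaw": 5},
    {"delta_pos": [-18, 0, 36], "roll": 0, "jaw": 5},
    {"delta_pos": [-18, 0, 36], "roll": 0, "jaw": 5},
  ],
)

```text
time_s: 15.68
ee_pos: [452.8, 275.0, 113.8]
ee_rot: [-180.0, 0.0, -122.3]
force: [0.0, -0.0, -0.7]
gripper_width: 15.4
gripper_force: 15.0
```

```bash
cat > chk.py <<'E'
from h import *
np.set_printoptions(precision=1,suppress=True)
s=env.state();p=s['ee_pos'];e=np.array([-.537,-.843]);n=np.array([.843,-.537]);d=p[:2]-[521,381.9]
print('r %.1f t %.1f z %.1f'%(d@e,d@n,p[2]),'F out %.1f side %.1f up %.1f'%(s['force'][:2]@e,s['force'][:2]@n,s['force'][2]),s['ee_rot'],s['time_s'])
E
python3 chk.py; python3 fork.py; python3 - <<'E'
from h import *
for n in ('scene','side'):
    g=grab(n);P=cloud(g);ok=g['z_map']>0;T=(P-g['s']['ee_pos'])@rot(g['s']['ee_rot']);
    # collar ring and lip heights
    m=ok&(np.hypot(T[...,0],T[...,1])<22)
    zz=P[...,2][m];print(n,'drinker foot z min',np.percentile(zz[zz>30],1) if (zz>30).any() else '')
g=grab('scene');i=g['img'][240:390,140:290]
w=grab('wrist');j=w['img'][150:300,250:400]
cv2.imwrite('pics/c6.png',np.hstack([cv2.resize(q,(400,400),interpolation=cv2.INTER_CUBIC) for q in (i,j)]))
E
```

```text
r 126.7 t -0.1 z 113.8 F out 0.0 side 0.0 up -0.7 [-180.     0.  -122.3] 15.6833
-88 7 y -8.7..8.3 mid -0.2 inner -7.4 6.3 zmax 127.3
-84 39 y -10.0..8.9 mid -0.5 inner -7.3 6.3 zmax 128.1
-80 49 y -9.9..8.9 mid -0.5 inner -7.3 5.5 zmax 129.8
-76 89 y -9.9..8.8 mid -0.6 inner -4.0 3.5 zmax 133.7
-72 216 y -9.8..9.4 mid -0.2 inner -0.2 0.4 zmax 133.9
-68 153 y -9.7..11.1 mid 0.7 inner -0.2 0.4 zmax 128.4
-64 208 y -10.9..10.5 mid -0.2 inner -0.2 0.4 zmax 128.9
-40 18 y -9.8..8.7 mid -0.6 inner -7.4 6.9 zmax 126.1
-36 13 y -9.7..8.6 mid -0.6 inner -8.5 8.0 zmax 127.7
scene drinker foot z min 50.90562508817691
side drinker foot z min 52.04224574088815
```

View pics/c6.png

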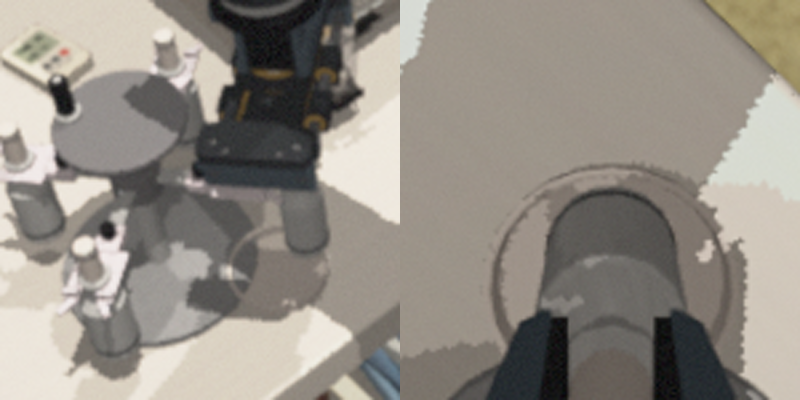

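The drinker (610,260 right; 305,220 left) hangs upright in the hand at the mouth of the fork, over the dish. Sliding in.

Emit:
arm_command(
  rows=[
    {"delta_pos": [-2, 0, 0], "roll": 0, "jaw": 5},
    {"delta_pos": [-4, 0, 0], "roll": 0, "jaw": 5},
    {"delta_pos": [-6, 0, 0], "roll": 0, "jaw": 5},
    {"delta_pos": [-8, 0, 0], "roll": 0, "jaw": 5},
    {"delta_pos": [-10, 0, 0], "roll": 0, "jaw": 5},
    {"delta_pos": [-12, 0, 0], "roll": 0, "jaw": 5},
    {"delta_pos": [-14, 0, 0], "roll": 0, "jaw": 5},
    {"delta_pos": [-14, 0, 0], "roll": 0, "jaw": 5},
  ],
)

```text
time_s: 16.6
ee_pos: [460.3, 286.8, 113.7]
ee_rot: [-180.0, 0.0, -122.3]
force: [0.1, -0.2, -1.6]
gripper_width: 15.4
gripper_force: 15.0
```

```bash
python3 chk.py
```

```text
r 112.7 t -0.1 z 113.7 F out 0.1 side 0.2 up -1.6 [-180.     0.  -122.3] 16.6
```

Emit:
arm_command(
  rows=[
    {"delta_pos": [-2, 0, 0], "roll": 0, "jaw": 5},
    {"delta_pos": [-4, 0, 0], "roll": 0, "jaw": 5},
    {"delta_pos": [-6, 0, 0], "roll": 0, "jaw": 5},
    {"delta_pos": [-8, 0, 0], "roll": 0, "jaw": 5},
    {"delta_pos": [-10, 0, 0], "roll": 0, "jaw": 5},
    {"delta_pos": [-12, 0, 0], "roll": 0, "jaw": 5},
    {"delta_pos": [-14, 0, 0], "roll": 0, "jaw": 5},
    {"delta_pos": [-16, 0, 0], "roll": 0, "jaw": 5},
    {"delta_pos": [-18, 0, 0], "roll": 0, "jaw": 5},
    {"delta_pos": [-19, 0, 0], "roll": 0, "jaw": 5},
    {"delta_pos": [-19, 0, 0], "roll": 0, "jaw": 5},
    {"delta_pos": [-19, 0, 0], "roll": 0, "jaw": 5},
  ],
)

```text
time_s: 17.6
ee_pos: [470.1, 302.5, 113.6]
ee_rot: [-180.0, -0.0, -122.3]
force: [-0.0, -0.1, -0.6]
gripper_width: 15.4
gripper_force: 15.0
```

```bash
python3 chk.py
```

```text
r 94.3 t -0.2 z 113.6 F out 0.1 side 0.0 up -0.6 [-180.    -0.  -122.3] 17.6
```

Emit:
arm_command(
  rows=[
    {"delta_pos": [-1, 0, 0], "roll": 0, "jaw": 5},
    {"delta_pos": [-2, 0, 0], "roll": 0, "jaw": 5},
    {"delta_pos": [-3, 0, 0], "roll": 0, "jaw": 5},
    {"delta_pos": [-4, 0, 0], "roll": 0, "jaw": 5},
    {"delta_pos": [-4.5, 0, 0], "roll": 0, "jaw": 5},
    {"delta_pos": [-5, 0, 0], "roll": 0, "jaw": 5},
    {"delta_pos": [-5, 0, 0], "roll": 0, "jaw": 5},
  ],
)

```text
time_s: 18.18
ee_pos: [472.9, 306.8, 113.7]
ee_rot: [-180.0, -0.0, -122.3]
force: [-0.7, -0.3, -1.3]
gripper_width: 15.6
gripper_force: 15.0
```

```bash
python3 chk.py
```

```text
r 89.2 t -0.3 z 113.7 F out 0.7 side -0.4 up -1.3 [-180.    -0.  -122.3] 18.1833
```

Emit:
arm_command(
  rows=[
    {"delta_pos": [-0.4, 0, 0], "roll": 0, "jaw": 5},
    {"delta_pos": [-0.7, 0, 0], "roll": 0, "jaw": 5},
    {"delta_pos": [-1, 0, 0], "roll": 0, "jaw": 5},
    {"delta_pos": [-1, 0, 0], "roll": 0, "jaw": 5},
    {"delta_pos": [-1, 0, 0], "roll": 0, "jaw": 5},
  ],
)

```text
time_s: 18.6
ee_pos: [473.4, 307.5, 113.7]
ee_rot: [-180.0, -0.0, -122.3]
force: [0.0, -0.4, -1.0]
gripper_width: 15.4
gripper_force: 15.0
```

```bash
python3 chk.py
```

```text
r 88.3 t -0.2 z 113.7 F out 0.3 side 0.3 up -1.0 [-180.    -0.  -122.3] 18.6
```

Emit:
arm_command(
  rows=[
    {"delta_pos": [-0.4, 0, 0], "roll": 0, "jaw": 5},
    {"delta_pos": [-0.7, 0, 0], "roll": 0, "jaw": 5},
    {"delta_pos": [-1, 0, 0], "roll": 0, "jaw": 5},
    {"delta_pos": [-1, 0, 0], "roll": 0, "jaw": 5},
    {"delta_pos": [-1, 0, 0], "roll": 0, "jaw": 5},
  ],
)

```text
time_s: 19.02
ee_pos: [473.9, 308.4, 113.7]
ee_rot: [-180.0, -0.0, -122.3]
force: [0.3, -0.1, -1.8]
gripper_width: 15.3
gripper_force: 15.0
```

```bash
python3 chk.py
```

```text
r 87.3 t -0.2 z 113.7 F out -0.0 side 0.3 up -1.8 [-180.    -0.  -122.3] 19.0167
```

Emit:
arm_command(
  rows=[
    {"delta_pos": [-0.4, 0, 0], "roll": 0, "jaw": 5},
    {"delta_pos": [-0.7, 0, 0], "roll": 0, "jaw": 5},
    {"delta_pos": [-1, 0, 0], "roll": 0, "jaw": 5},
    {"delta_pos": [-1, 0, 0], "roll": 0, "jaw": 5},
    {"delta_pos": [-1, 0, 0], "roll": 0, "jaw": 5},
  ],
)

```text
time_s: 19.43
ee_pos: [474.2, 308.9, 113.6]
ee_rot: [180.0, -0.1, -122.3]
force: [-0.9, -0.8, 0.4]
gripper_width: 15.3
gripper_force: 15.0
```

```bash
python3 chk.py
```

```text
r 86.7 t -0.3 z 113.6 F out 1.2 side -0.3 up 0.4 [ 180.    -0.1 -122.3] 19.4333
```

Emit:
arm_command(
  rows=[
    {"delta_pos": [-0.4, 0, 0], "roll": 0, "jaw": 5},
    {"delta_pos": [-0.8, 0, 0], "roll": 0, "jaw": 5},
    {"delta_pos": [-0.8, 0, 0], "roll": 0, "jaw": 5},
    {"delta_pos": [-0.8, 0, 0], "roll": 0, "jaw": 5},
  ],
)

```text
time_s: 19.77
ee_pos: [474.4, 309.2, 113.6]
ee_rot: [180.0, -0.1, -122.3]
force: [-2.6, -3.3, 0.8]
gripper_width: 15.4
gripper_force: 15.0
```

```bash
python3 chk.py
```

```text
r 86.3 t -0.3 z 113.6 F out 4.2 side -0.4 up 0.8 [ 180.    -0.1 -122.3] 19.7667
```

End felt (4 N). Back off to mid-play and lower.

Emit:
arm_command(
  rows=[
    {"delta_pos": [1, 0, 0], "roll": 0, "jaw": 5},
    {"delta_pos": [2, 0, 0], "roll": 0, "jaw": 5},
    {"delta_pos": [2.2, 0, 0], "roll": 0, "jaw": 5},
    {"delta_pos": [2.2, 0, 1], "roll": 0, "jaw": 5},
    {"delta_pos": [2.2, 0, 2], "roll": 0, "jaw": 5},
    {"delta_pos": [2.2, 0, 3], "roll": 0, "jaw": 5},
    {"delta_pos": [2.2, 0, 4], "roll": 0, "jaw": 5},
    {"delta_pos": [2.2, 0, 5], "roll": 0, "jaw": 5},
    {"delta_pos": [2.2, 0, 5], "roll": 0, "jaw": 5},
  ],
)

```text
time_s: 20.52
ee_pos: [473.6, 308.1, 108.4]
ee_rot: [180.0, -0.0, -122.3]
force: [0.6, -0.5, -0.4]
gripper_width: 15.1
gripper_force: 15.0
```

```bash
python3 chk.py
```

```text
r 87.6 t -0.3 z 108.4 F out 0.2 side 0.7 up -0.4 [ 180.    -0.  -122.3] 20.5167
```

Emit:
arm_command(
  rows=[
    {"delta_pos": [0, 0, 0.7], "roll": 0, "jaw": 5},
    {"delta_pos": [0, 0, 1.4], "roll": 0, "jaw": 5},
    {"delta_pos": [0, 0, 2.2], "roll": 0, "jaw": 5},
    {"delta_pos": [0, 0, 3], "roll": 0, "jaw": 5},
    {"delta_pos": [0, 0, 3], "roll": 0, "jaw": 5},
  ],
)

```text
time_s: 20.93
ee_pos: [473.7, 308.1, 105.7]
ee_rot: [-180.0, 0.0, -122.3]
force: [-0.6, -0.0, -0.3]
gripper_width: 15.6
gripper_force: 15.0
```

```bash
python3 chk.py
```

```text
r 87.6 t -0.3 z 105.7 F out 0.3 side -0.5 up -0.3 [-180.     0.  -122.3] 20.9333
```

Emit:
arm_command(
  rows=[
    {"delta_pos": [0, 0, 0.4], "roll": 0, "jaw": 5},
    {"delta_pos": [0, 0, 0.8], "roll": 0, "jaw": 5},
    {"delta_pos": [0, 0, 1], "roll": 0, "jaw": 5},
    {"delta_pos": [0, 0, 1], "roll": 0, "jaw": 5},
  ],
)

```text
time_s: 21.27
ee_pos: [473.8, 308.1, 105.6]
ee_rot: [-180.0, 0.0, -122.3]
force: [-1.1, -0.6, 5.5]
gripper_width: 15.6
gripper_force: 15.0
```

```bash
python3 chk.py
```

```text
r 87.5 t -0.2 z 105.6 F out 1.1 side -0.6 up 5.5 [-180.     0.  -122.3] 21.2667
```

Seated contact at the right height (5.5 N). Relieve, open, and rise.

Emit:
arm_command(
  rows=[
    {"delta_pos": [0, 0, -0.7], "roll": 0, "jaw": 5},
    {"delta_pos": [0, 0, -0.7], "roll": 0, "jaw": 5},
    {"delta_pos": [0, 0, -0.7], "roll": 0, "jaw": 18},
    {"delta_pos": [0, 0, -0.7], "roll": 0, "jaw": 20},
    {"delta_pos": [0, 0, -0.7], "roll": 0, "jaw": 25},
    {"delta_pos": [0, 0, -0.7], "roll": 0, "jaw": 32},
    {"delta_pos": [0, 0, -0.7], "roll": 0, "jaw": 40},
    {"delta_pos": [0, 0, -0.7], "roll": 0, "jaw": 40},
    {"delta_pos": [0, 0, -0.7], "roll": 0, "jaw": 40},
  ],
)

```text
time_s: 22.02
ee_pos: [473.7, 308.1, 105.3]
ee_rot: [-180.0, -0.0, -122.3]
force: [-0.1, 0.0, 0.1]
gripper_width: 36.6
gripper_force: 0.0
```

Emit:
arm_command(
  rows=[
    {"delta_pos": [0, 0, -4], "roll": 0, "jaw": 40},
    {"delta_pos": [0, 0, -12], "roll": 0, "jaw": 40},
    {"delta_pos": [0, 0, -25], "roll": 0, "jaw": 40},
    {"delta_pos": [0, 0, -40], "roll": 0, "jaw": 40},
    {"delta_pos": [0, 0, -60], "roll": 0, "jaw": 40},
    {"delta_pos": [0, 0, -90], "roll": 0, "jaw": 40},
    {"delta_pos": [0, 0, -120], "roll": 0, "jaw": 40},
    {"delta_pos": [30, 0, -130], "roll": 0, "jaw": 40},
    {"delta_pos": [60, 0, -130], "roll": 0, "jaw": 40},
    {"delta_pos": [60, 0, -130], "roll": 0, "jaw": 40},
    {"delta_pos": [60, 0, -130], "roll": 0, "jaw": 40},
  ],
)

```text
time_s: 22.93
ee_pos: [441.3, 256.8, 236.8]
ee_rot: [-179.9, 0.1, -122.3]
force: [-0.0, 0.5, 0.0]
gripper_width: 36.9
gripper_force: 0.0
```

```bash
python3 chk.py; python3 - <<'E'
from h import *
np.set_printoptions(precision=1,suppress=True)
e=np.array([-.537,-.843]);n=np.array([.843,-.537])
for nm,c in (('wrist',wcloud),('scene',cloud),('side',cloud)):
    g=grab(nm);P=c(g);ok=g['z_map']>0;d=P[...,:2]-[521,381.9];r=d@e;t=d@n;z=P[...,2]
    for lo,hi in ((45,95),(127,136),(145,160),(161,170)):
        m=ok&(abs(t)<22)&(r>60)&(r<118)&(z>lo)&(z<hi)
        if m.sum()>8: print(nm,lo,m.sum(),'r %.1f..%.1f t %.1f..%.1f z %.1f'%(r[m].min(),r[m].max(),t[m].min(),t[m].max(),z[m].max()))
    if nm=='wrist': j=g['img'][130:330,220:420]
    if nm=='scene': i=g['img'][240:390,140:290]
cv2.imwrite('pics/c7.png',np.hstack([cv2.resize(q,(400,400),interpolation=cv2.INTER_CUBIC) for q in (i,j)]))
E
python3 look.py | grep -v cap
```

```text
r 148.3 t 0.0 z 236.8 F out -0.4 side -0.3 up 0.0 [-179.9    0.1 -122.3] 22.9333
wrist 45 428 r 90.6..104.7 t -16.5..16.7 z 94.9
wrist 127 402 r 60.4..105.3 t -18.7..17.1 z 135.9
wrist 145 125 r 86.3..95.2 t -6.9..8.4 z 159.9
wrist 161 285 r 79.6..95.6 t -7.4..8.4 z 166.7
scene 45 238 r 73.4..106.9 t -19.8..6.2 z 94.8
scene 127 80 r 61.8..107.6 t -20.5..16.6 z 136.0
scene 145 43 r 81.1..97.3 t -9.7..2.5 z 159.9
scene 161 43 r 81.0..96.3 t -8.4..8.1 z 168.9
side 45 207 r 74.0..105.6 t -20.1..12.2 z 94.9
side 127 111 r 60.0..116.9 t -20.3..17.5 z 136.0
side 145 32 r 82.6..96.4 t -9.7..2.0 z 159.8
side 161 35 r 79.8..94.9 t -9.1..7.2 z 168.1
[442.1 258.  235.5] [ 0.3  0.4 -0.7]
 grip [201.7 256.2] [606.4 322.8 158.2] ang -34.65452792936621 r 103.87627866266962 75
 grip [143.6 291.3] [566.4 456.9 158.3] ang 58.78391262278394 r 87.65281525708976 90
 grip [230.4 297.4] [469.8 307.5 158.5] ang -124.51676878897487 r 90.29585141432962 87
 grip [172.2 334.9] [435.3 434.3 159.2] ang 148.53642339037543 r 100.45319104070252 100
 fork 254 [467.1 305.8 125.4] -125.28307670491533 r 70.00165082380774 121.82402622768087
 dish [468.7 300.2  42.7] -122.65176831509463 269
 grip [153.9 250.2] [567.5 457.4 159. ] ang 58.384305376432955 r 88.70793179217188 74
 grip [219.8 277.2] [470.4 308.  158.7] ang -124.41923574338128 r 89.5382077278788 77
 grip [159.7 294.4] [436.1 434.6 159.4] ang 148.20046198255105 r 99.94821621592719 82
 fork 172 [466.8 305.7 126.4] -125.43491124382676 r 70.41651186841537 119.77461604717996
 dish [467.9 301.   41.6] -123.25980873483029 218
 grip [328.4 303. ] [473.1 306.1 160.9] ang -122.28921591734424 r 89.7233499356018 434
 fork 1103 [469.9 303.1 126.2] -122.93229830116485 r 70.11074270587389 119.85879767764068
 dish [469.1 300.2  41.3] -122.43277615040441 676
```

View pics/c7.png

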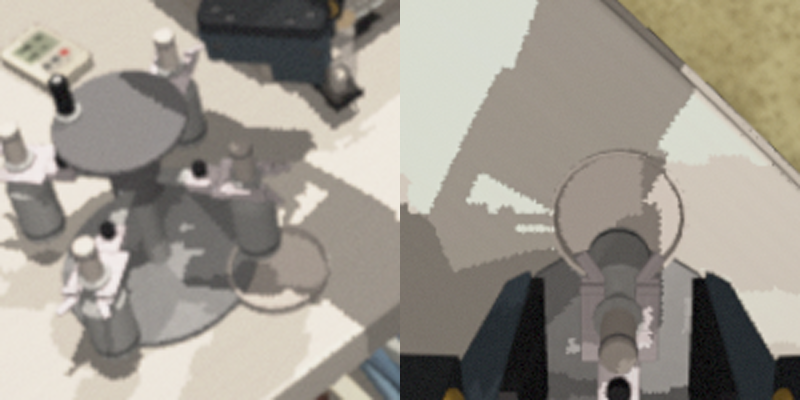

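The drinker (255,215 left; 615,300 right) hangs upright in the fork behind the lip, over the dish; its top is at about 165 mm, and its top and body are both centred at r≈87.5. The hand is clear.

```bash
python3 -c "
from workcell import env
print(env.job_done())"
```

```text
the job is handed in; nothing more can be done
None
```

The carousel is turned so the fork points over the dish, the drinker hangs upright and free in it behind the lip, the hand is clear, and the job was handed in at about 23 s with contact readings up to 5.5 N.

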